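# Gauge spacer sleeves, sort them and book them in with the scanner

## Task

A delivery of spacer sleeves has to be checked and booked in: take the hand scanner from its holster, hold its window still for about a second some 10 cm from the barcode on the clipboard's delivery note, square on to it, and put the scanner back nose-down in the holster. Then try the sleeves on the upright gauge pin one at a time without forcing, and put each in its bin before trying the next: in the grey bin if it slides all the way down to the gauge's base, in the red bin if it stops part-way down the pin. When all are sorted, scan the sloped barcode label on the front of the grey bin in the same way, return the scanner to its holster, and leave the oil bottle, tape roll, wrench and small carton where they are.

Things in the scene. Friction and masses are not known exactly. Their poses are not given: they have to be found in the camera images.
- sleeve_a: Flanged spacer sleeve, 60 mm long, 0.3 kg or so, standing upright on its flange: aluminium body of 44 mm outside diameter on a steel flange of 54 mm diameter, 10 mm thick. Bore 25.5 mm; in some it is unfinished and narrows to 14 mm in the middle 20 mm. Outside all look the same and the name does not tell. Origin: centre of the flange's underside, z up its axis. None from the start if absent.
- sleeve_b: Flanged spacer sleeve, 60 mm long, 0.3 kg or so, standing upright on its flange: aluminium body of 44 mm outside diameter on a steel flange of 54 mm diameter, 10 mm thick. Bore 25.5 mm; in some it is unfinished and narrows to 14 mm in the middle 20 mm. Outside all look the same and the name does not tell. Origin: centre of the flange's underside, z up its axis. None from the start if absent.
- sleeve_c: Flanged spacer sleeve, 60 mm long, 0.3 kg or so, standing upright on its flange: aluminium body of 44 mm outside diameter on a steel flange of 54 mm diameter, 10 mm thick. Bore 25.5 mm; in some it is unfinished and narrows to 14 mm in the middle 20 mm. Outside all look the same and the name does not tell. Origin: centre of the flange's underside, z up its axis. None from the start if absent.
- sleeve_d: Flanged spacer sleeve, 60 mm long, 0.3 kg or so, standing upright on its flange: aluminium body of 44 mm outside diameter on a steel flange of 54 mm diameter, 10 mm thick. Bore 25.5 mm; in some it is unfinished and narrows to 14 mm in the middle 20 mm. Outside all look the same and the name does not tell. Origin: centre of the flange's underside, z up its axis. None from the start if absent.
- sleeve_e: Flanged spacer sleeve, 60 mm long, 0.3 kg or so, standing upright on its flange: aluminium body of 44 mm outside diameter on a steel flange of 54 mm diameter, 10 mm thick. Bore 25.5 mm; in some it is unfinished and narrows to 14 mm in the middle 20 mm. Outside all look the same and the name does not tell. Origin: centre of the flange's underside, z up its axis. None from the start if absent.
- gauge: Fixed plug gauge: round dark steel base, 90 mm diameter and 15 mm high, with an upright steel pin of 22 mm diameter in its middle rising 52 mm above the base (its tip at 67 mm above the counter; the top 8 mm taper to 12 mm diameter). A good sleeve slides down to the base; an unfinished one stops about 30 mm above it. Origin: centre of its underside.
- gauge_seat (a point): Point on the pin's axis on top of the gauge's base, 15 mm above the counter.
- grey_bin: Fixed light grey open picking bin for good sleeves, 130 mm deep (its x) by 196 mm wide (its y), floor and walls 4 mm thick; back wall (+x) 75 mm high, side walls 55 mm (75 mm towards the back), front lip (-x, towards the robot) 35 mm high. Origin: centre of its underside on the counter, z up.
- red_bin: Fixed red open picking bin for sleeves that fail, same shape and frame as the grey one (it has a label too, which is not to be scanned).
- grey_bin_label: White barcode label, 80 by 40 mm, in the holder on the front lip of the grey bin (84 mm in front of the bin's middle, 36 mm up). Its face slopes: the normal leans 35 degrees from the vertical towards the bin's front (-x of the bin). Origin: centre of the printed face; z: normal out of the face; y along its long side.
- clipboard: Fixed brown clipboard lying flat, 150 mm (its x) by 130 mm (its y), 4 mm thick, steel clip at the +x end. Origin: centre of its underside.
- note_label: White barcode label, 80 by 45 mm, on the delivery note on the clipboard, 42 mm to -x of the clipboard's middle. Faces straight up. Origin: centre of the printed face, 5 mm above the counter; z: normal out of the face.
- holster: Fixed black scanner holster: base plate 110 (its x) by 100 mm, 8 mm thick, with an upright square pocket, open at the top, 54 mm (x) by 52 mm (y) inside, 4 mm walls, rim 58 mm above the counter. Origin: centre of its underside, z up.
- holster_floor (a point): Centre of the pocket's floor, 8 mm above the counter: where the middle of the scanner's window rests.
- scanner: Dark grey pistol-shaped barcode scanner, 0.22 kg, nose-down in the holster. Head 46 (its x) by 44 (its y) by 112 mm long (its z), orange band 59 mm up, red window at the nose. Handle 30 mm thick leaves the head's -x side 82 mm up and runs 118 mm to -x, rising to 120 mm. Origin: centre of the window; z runs up the head: it looks along -z. No trigger: it reads by itself when aimed and still.
- scanner_grip (a point): Middle of the scanner's head 85 mm above its window: grip here across the head's y sides (44 mm). The scanner reads a label within 25 mm of its line of sight, 50 to 170 mm from the window and within 20 degrees of square.
- oil_bottle: Blue oil bottle with red cap, 72 mm diameter, 200 mm tall, a bystander. Origin: centre of its underside.
- tape_roll: Roll of brown tape lying flat, 100 mm diameter, 48 mm high, a bystander. Origin: centre of its underside.
- wrench: Steel wrench 170 mm long lying flat along its x, a bystander. Origin: centre of its underside.
- parts_carton: Small cardboard carton 80 by 120 by 80 mm, a bystander. Origin: centre of its underside.
Not all that is in view belongs to the job. Leave any pink or turquoise look-alike of the sleeve_c alone.

How it is judged:
On the way, in this order (a step that is already met when the one before it is completed fails the run):
1. the scanner is held still at the delivery note's barcode for 0.7 s: label within 25 mm of its line of sight on either axis, 50 to 170 mm from the window, within 0.38 rad of square (x of note_label in the frame of scanner between -0.025 and 0.025 m and y of note_label in the frame of scanner between -0.025 and 0.025 m and z of note_label in the frame of scanner between -0.17 and -0.05 m and z of scanner in the frame of note_label above 0.04 m and angle between the z axis of scanner and the z axis of note_label, either way round below 0.38 rad and linear speed of scanner below 0.025 m/s and angular speed of scanner below 0.2 rad/s and contact force between the fingers and scanner above 1 N), for 0.7 s.
2. a sleeve is tried on the gauge pin: upright over the pin, fully down on the base if its bore is good, stopped part-way if not (((horizontal distance between sleeve_a and gauge_seat below 0.006 m and angle between sleeve_a's own z axis and vertical below 0.15 rad and z of sleeve_a in the frame of gauge_seat below 0.006 m) or (horizontal distance between sleeve_b and gauge_seat below 0.006 m and angle between sleeve_b's own z axis and vertical below 0.15 rad and z of sleeve_b in the frame of gauge_seat between 0.02 and 0.04 m) or (horizontal distance between sleeve_c and gauge_seat below 0.006 m and angle between sleeve_c's own z axis and vertical below 0.15 rad and z of sleeve_c in the frame of gauge_seat below 0.006 m) or (horizontal distance between sleeve_d and gauge_seat below 0.006 m and angle between sleeve_d's own z axis and vertical below 0.15 rad and z of sleeve_d in the frame of gauge_seat between 0.02 and 0.04 m) or (horizontal distance between sleeve_e and gauge_seat below 0.006 m and angle between sleeve_e's own z axis and vertical below 0.15 rad and z of sleeve_e in the frame of gauge_seat below 0.006 m))), for 0.1 s.
3. another sleeve is tried on the pin in the same way, with one already in its bin (((x of sleeve_a in the frame of grey_bin between -0.06 and 0.06 m and y of sleeve_a in the frame of grey_bin between -0.085 and 0.085 m and z of sleeve_a in the frame of grey_bin between -0.005 and 0.06 m and linear speed of sleeve_a below 0.03 m/s) or (x of sleeve_b in the frame of red_bin between -0.06 and 0.06 m and y of sleeve_b in the frame of red_bin between -0.085 and 0.085 m and z of sleeve_b in the frame of red_bin between -0.005 and 0.06 m and linear speed of sleeve_b below 0.03 m/s) or (x of sleeve_c in the frame of grey_bin between -0.06 and 0.06 m and y of sleeve_c in the frame of grey_bin between -0.085 and 0.085 m and z of sleeve_c in the frame of grey_bin between -0.005 and 0.06 m and linear speed of sleeve_c below 0.03 m/s) or (x of sleeve_d in the frame of red_bin between -0.06 and 0.06 m and y of sleeve_d in the frame of red_bin between -0.085 and 0.085 m and z of sleeve_d in the frame of red_bin between -0.005 and 0.06 m and linear speed of sleeve_d below 0.03 m/s) or (x of sleeve_e in the frame of grey_bin between -0.06 and 0.06 m and y of sleeve_e in the frame of grey_bin between -0.085 and 0.085 m and z of sleeve_e in the frame of grey_bin between -0.005 and 0.06 m and linear speed of sleeve_e below 0.03 m/s)) and ((horizontal distance between sleeve_a and gauge_seat below 0.006 m and angle between sleeve_a's own z axis and vertical below 0.15 rad and z of sleeve_a in the frame of gauge_seat below 0.006 m) or (horizontal distance between sleeve_b and gauge_seat below 0.006 m and angle between sleeve_b's own z axis and vertical below 0.15 rad and z of sleeve_b in the frame of gauge_seat between 0.02 and 0.04 m) or (horizontal distance between sleeve_c and gauge_seat below 0.006 m and angle between sleeve_c's own z axis and vertical below 0.15 rad and z of sleeve_c in the frame of gauge_seat below 0.006 m) or (horizontal distance between sleeve_d and gauge_seat below 0.006 m and angle between sleeve_d's own z axis and vertical below 0.15 rad and z of sleeve_d in the frame of gauge_seat between 0.02 and 0.04 m) or (horizontal distance between sleeve_e and gauge_seat below 0.006 m and angle between sleeve_e's own z axis and vertical below 0.15 rad and z of sleeve_e in the frame of gauge_seat below 0.006 m))), for 0.1 s.
4. every sleeve is in its bin: good ones in the grey bin, failed ones in the red bin (x of sleeve_a in the frame of grey_bin between -0.06 and 0.06 m and y of sleeve_a in the frame of grey_bin between -0.085 and 0.085 m and z of sleeve_a in the frame of grey_bin between -0.005 and 0.06 m and linear speed of each of sleeve_a, sleeve_b, sleeve_c, sleeve_d, sleeve_e below 0.03 m/s and x of sleeve_b in the frame of red_bin between -0.06 and 0.06 m and y of sleeve_b in the frame of red_bin between -0.085 and 0.085 m and z of sleeve_b in the frame of red_bin between -0.005 and 0.06 m and x of sleeve_c in the frame of grey_bin between -0.06 and 0.06 m and y of sleeve_c in the frame of grey_bin between -0.085 and 0.085 m and z of sleeve_c in the frame of grey_bin between -0.005 and 0.06 m and x of sleeve_d in the frame of red_bin between -0.06 and 0.06 m and y of sleeve_d in the frame of red_bin between -0.085 and 0.085 m and z of sleeve_d in the frame of red_bin between -0.005 and 0.06 m and x of sleeve_e in the frame of grey_bin between -0.06 and 0.06 m and y of sleeve_e in the frame of grey_bin between -0.085 and 0.085 m and z of sleeve_e in the frame of grey_bin between -0.005 and 0.06 m), for 0.2 s.
5. the scanner is held still in the same way at the grey bin's barcode for 0.7 s (x of grey_bin_label in the frame of scanner between -0.025 and 0.025 m and y of grey_bin_label in the frame of scanner between -0.025 and 0.025 m and z of grey_bin_label in the frame of scanner between -0.17 and -0.05 m and z of scanner in the frame of grey_bin_label above 0.04 m and angle between the z axis of scanner and the z axis of grey_bin_label, either way round below 0.38 rad and linear speed of scanner below 0.025 m/s and angular speed of scanner below 0.2 rad/s and contact force between the fingers and scanner above 1 N), for 0.7 s.
At the end, for the whole second after the job is handed in: Every sleeve present is at rest in its bin (good bore: grey bin; unfinished bore: red bin; its lower end inside the walls and under 60 mm above the bin's underside), and the scanner stands nose-down in the holster's pocket, within 12 mm of its middle and down to 10 mm, at rest (all of step 4 and x of scanner in the frame of holster_floor between -0.012 and 0.012 m and y of scanner in the frame of holster_floor between -0.012 and 0.012 m and z of scanner in the frame of holster_floor between -0.005 and 0.01 m and angle between scanner's own z axis and vertical below 0.2 rad and linear speed of scanner below 0.02 m/s); the robot touches nothing.
It fails at once if a sleeve or anything else is forced on the gauge (over 60 N) (contact force between gauge and anything else above 60 N).
It fails at once if the oil bottle is moved more than 30 mm (distance of oil_bottle from where it was at the start of the episode above 0.03 m).
It fails at once if the tape roll is moved more than 30 mm (distance of tape_roll from where it was at the start of the episode above 0.03 m).
It fails at once if the wrench is moved more than 30 mm (distance of wrench from where it was at the start of the episode above 0.03 m).
It fails at once if the parts carton is moved more than 30 mm (distance of parts_carton from where it was at the start of the episode above 0.03 m).
Of sleeve_a, sleeve_b, sleeve_c, sleeve_d, sleeve_e only 3 to 5 are there at a start; the rules pass over those that are not, and their reading is None.
At some moment in a run one of sleeve_a, sleeve_b, sleeve_c, sleeve_d, sleeve_e may be knocked a few centimetres aside while the robot is not near it.
It also fails if it takes over 210 s, if anything falls off the work surface, if the arm or the gripper's body presses on something with over 40 N, if the wrist force passes 120 N, or if a joint passes its speed limit or range.

## Robot

A 6-joint arm with a two-finger parallel gripper is mounted at the origin on the work surface. World frame = base frame: x ahead of the robot, y to its left, z up, the work surface at z = 0. Lengths are in m, angles in rad, forces in N, time in s.
With the tool pointing down it reaches from about 0.325 to 0.9 m from the base axis. Payload 6.1 kg.
Tool frame: the origin (TCP) lies on the centre line of the jaws, within the pads' length; the fingertips stand 25 mm ahead of it and the grasp point (between the pads) lies 6 mm ahead of it; z points along the fingers, y is the direction in which the jaws open and shut (so a half turn about z gives the same grasp; the last joint's range is limited). The gripper opens to 85 mm and grips with 20 to 120 N. Pads are 22 mm wide; open, the fingers measure 114 mm over their backs; the gripper's body (76 mm by 85 mm) begins 54 mm behind the grasp point. The pads swing forward as they close: fully open they stand 13 mm farther back than shut.
Start: joints at [1.209, 0.22, 1.526, -0, 1.395, -0.126], TCP at [0.146, 0.608, 0.256] pointing down, gripper open.
Joint ranges: [-2.98, 2.98], [-0.91, 2.08], [0.09, 2.57], [-1.24, 4.39], [0.2, 2.65], [-2.68, 2.68]. Speed limits (rad/s): [2.57, 2.57, 3.01, 3.14, 3.14, 3.14].

## Interface

Orientations are given as a 3x3 rotation matrix whose columns are the frame's x, y, z axes.
In Python, from station import robot gives the robot as it stands.
- The arm moves only by the shell command python3 -m creep 'ROWS' [FORCE]. ROWS is JSON, a list of rows, each an object of numbers: "dx", "dy", "dz": the shift along the tool's x, y, z in m; "ax", "ay", "az": the turn, a rotation vector about the tool's x, y, z in rad; "grip": the opening in per cent of the stroke, from 0 (shut) to 100 (fully open). A call has 1 to 12 rows; each row shifts and turns the commanded pose from where the row before left it, along the tool's axes as they then stand; what a row does not reach is not made up. A row lasts 1/10 s, in which the tool goes at most 50 mm and 8.59 degrees, less where a joint would pass 70% of its speed; a pose out of reach is approached as far as the arm can. A call is refused whole if a number of a shift passes 0.05 or a number of a turn 0.15, either way. A call with a gripper value outside its range is refused whole. The fingers move at their own pace and stop on an object; FORCE is the grip in N (left out, the last holds). Time passes only in rows, so rows that do not move let the fingers close. It gives the time, the measured TCP pose, the force and the opening at its end, in the units of the state.
- robot.state(): the state, without advancing time (a new reading comes with each control period).
- robot.read_camera(name): name is "side" or "top"; returns a dict with "img" (480x640x3 uint8, red, green, blue), "fx", "fy", "cx", "cy" (pixels), "dist_coeffs" ([k1, k2, p1, p2, k3] as OpenCV has them; the pictures are not rectified), "view" (4x4, takes a point from world to camera coordinates). Camera axes: x right, y down, z forward; pixel columns grow to the right and rows downward; lengths in m; the calibration is good to about 2 mm. A picture is of the moment at which its call begins. There is no depth.
- robot.close_job(): hands the job in, once; it reports no verdict.
The state is a dict: "clock": time; "q": joint angles; "joint_vel": joint speeds; "joint_efforts": joint torques, N m; "eef_pos": TCP position; "eef_rot": TCP orientation; "contact_force": force on the tool from outside, world axes, zero at the start; "torque": the same for the moment, N m; "width": finger opening in m.
Only numpy, scipy, OpenCV 4.12 (cv2) and the standard library are available. Lean on these libraries where they do the work, as an engineer would, in place of code of your own. Each camera call takes 0.05 s, during which the arm holds its last target. There are 200 camera calls.

## Working session

There is one attempt and no reset: what is moved stays moved. The work goes in short steps, Python scripts to look and compute and a shell command to move; the robot and the scene stay as the last step left them, time stands still between calls to the robot, and variables do not carry over. Pictures are saved under pics/ and viewed, about 12 in all and at most 16, crops included, and the job is handed in when it is done.

```bash
ls; mkdir -p pics
python3 - <<'E'
from station import robot
import cv2,numpy as np
for n in("top","side"):
    c=robot.read_camera(n); cv2.imwrite(f"pics/{n}0.png",c["img"][:,:,::-1])
    print(n,c["fx"],c["fy"],c["cx"],c["cy"],c["dist_coeffs"]);print(np.round(c["view"],4).tolist())
s=robot.state();print(s)
E
```

```text
pics
top 462.9867834049947 462.9867834049947 315.16034879324036 243.54206893321788 [0.01936146 0.         0.         0.         0.        ]
[[0.0703, -0.9975, 0.0034, -0.0733], [-0.9774, -0.0695, -0.1994, 0.5298], [0.1992, 0.0107, -0.9799, 1.1761], [0.0, 0.0, 0.0, 1.0]]
side 440.83460241211975 440.83460241211975 316.4487213944581 239.4198669034665 [-0.02925121  0.          0.          0.          0.        ]
[[-0.9945, -0.1031, -0.0175, 0.5479], [-0.06, 0.6999, -0.7117, 0.0906], [0.0856, -0.7067, -0.7023, 1.0421], [0.0, 0.0, 0.0, 1.0]]
{'clock': 0.1, 'q': array([ 1.20891097e+00,  2.21169690e-01,  1.52750165e+00, -4.37767647e-06,
        1.39469326e+00, -1.26117753e-01]), 'joint_vel': array([-0.00062603, -0.00051149, -0.00369884,  0.00208254, -0.0012895 ,
        0.00160988]), 'joint_efforts': array([ 1.14281062e-03, -4.98256767e+01, -3.90543008e+01, -3.38030586e-04,
        5.81360771e-03,  4.76912163e-06]), 'eef_pos': array([0.1458302 , 0.60723292, 0.25529208]), 'eef_rot': array([[-9.72335436e-01,  2.33588125e-01, -6.23304657e-04],
       [ 2.33588855e-01,  9.72334045e-01, -1.65870226e-03],
       [ 2.18607187e-04, -1.75841201e-03, -9.99998430e-01]]), 'contact_force': array([-0.00687344, -0.45954549, -0.36891922]), 'torque': array([-0.00644823, -0.00375632,  0.03053784]), 'width': 0.0849479727894985}
```

View pics/top0.png

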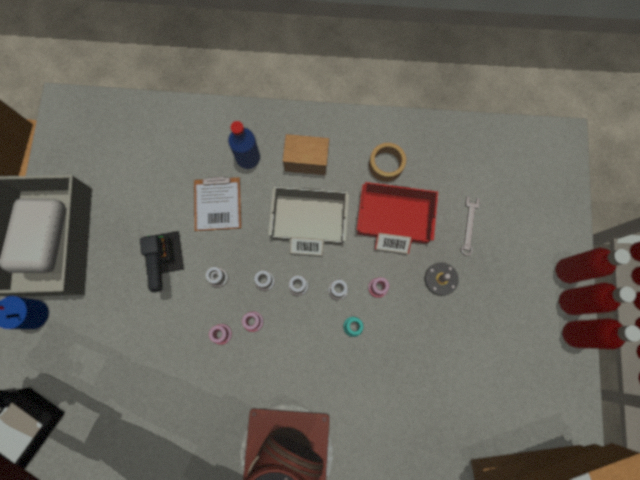

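View pics/side0.png

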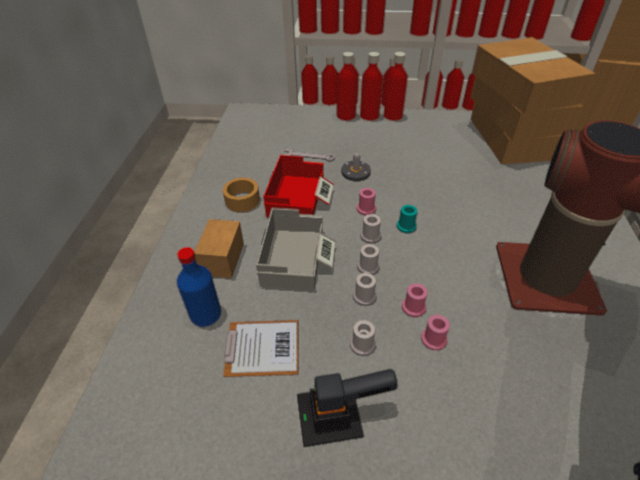

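```bash
cat > h.py <<'E'
from station import robot
import cv2,numpy as np
def cam(n):
    c=robot.read_camera(n); c["K"]=np.array([[c["fx"],0,c["cx"]],[0,c["fy"],c["cy"]],[0,0,1.]]); c["D"]=np.array(c["dist_coeffs"],float); c["view"]=np.array(c["view"]); return c
def proj(c,P):
    P=np.atleast_2d(np.array(P,float)); V=c["view"]
    return cv2.projectPoints(P,cv2.Rodrigues(V[:3,:3])[0],V[:3,3],c["K"],c["D"])[0][:,0]
def unproj(c,uv,z):
    uv=np.atleast_2d(np.array(uv,float)).reshape(-1,1,2); n=cv2.undistortPoints(uv,c["K"],c["D"])[:,0]
    V=c["view"];R=V[:3,:3];o=-R.T@V[:3,3]; d=np.c_[n,np.ones(len(n))]@R
    return o+d*((np.asarray(z)-o[2])/d[:,2])[:,None]
def zoom(c,x,y,w,h,s,step=10):
    im=cv2.resize(c["img"][y:y+h,x:x+w,::-1],None,fx=s,fy=s,interpolation=cv2.INTER_CUBIC)
    for u in range(-(-x//step)*step,x+w,step):
        cv2.line(im,(int((u-x)*s+s/2),0),(int((u-x)*s+s/2),6),(0,0,255),1)
        cv2.putText(im,str(u),(int((u-x)*s+s/2)-8,16),0,.32,(0,0,255),1)
    for v in range(-(-y//step)*step,y+h,step):
        cv2.line(im,(0,int((v-y)*s+s/2)),(6,int((v-y)*s+s/2)),(0,0,255),1)
        cv2.putText(im,str(v),(8,int((v-y)*s+s/2)+4),0,.32,(0,0,255),1)
    return im
def tcp():
    s=robot.state();return np.array(s["eef_pos"]),np.array(s["eef_rot"])
def circ(c,p,z,r,col,im,x,y,s):
    t=np.linspace(0,2*np.pi,40);q=proj(c,np.c_[p[0]+r*np.cos(t),p[1]+r*np.sin(t),0*t+z])
    cv2.polylines(im,[np.int32(((q-[x,y])+.5)*s)],True,col,1)
E
python3 - <<'E'
from h import *
t=cam("top");s=cam("side")
a=zoom(t,195,255,200,50,4);b=np.hstack([zoom(t,130,220,60,80,4),zoom(t,190,170,65,80,4),zoom(t,410,250,75,80,4)])
cv2.imwrite("pics/m1.png",np.vstack([a,b,zoom(t,265,225,200,20+10,4)[:80]]))
a=np.hstack([zoom(s,340,180,60,100,4),zoom(s,340,270,60,100,4),zoom(s,320,130,80,100,4)])
cv2.imwrite("pics/m2.png",a)
E
```

```text
(no output)
```

View pics/m1.png

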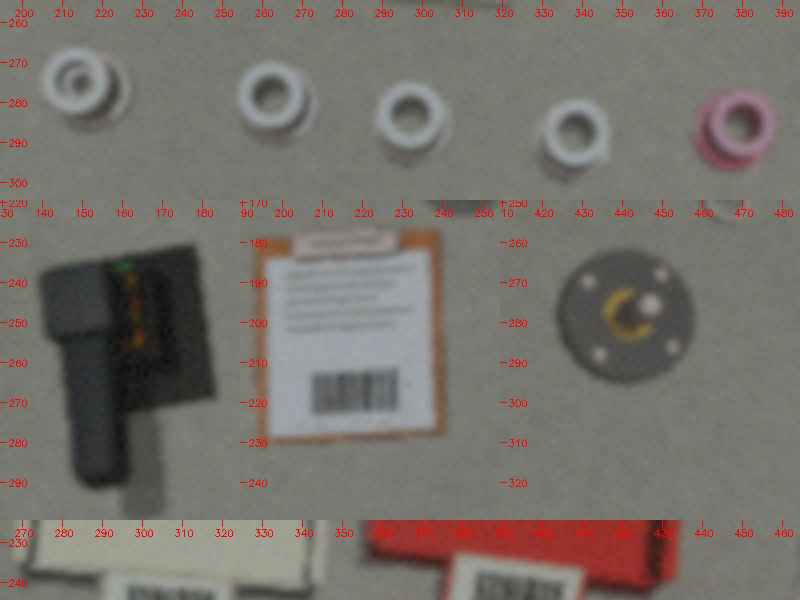

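View pics/m2.png

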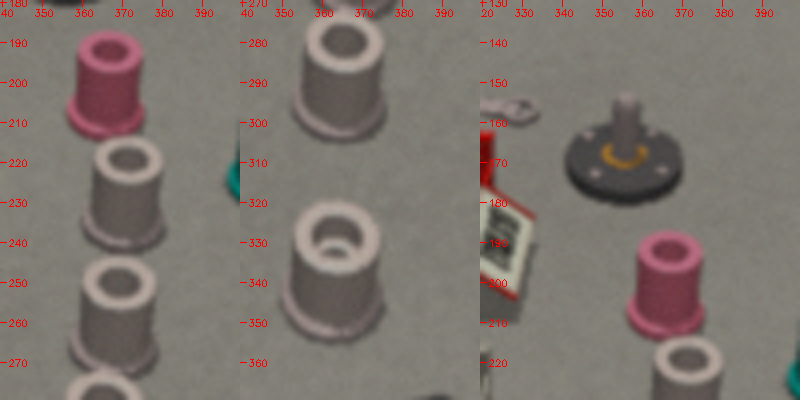

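Run:
```python
from h import *
from scipy.optimize import least_squares
t=cam("top");s=cam("side");np.set_printoptions(precision=4,suppress=True)
T={"s1":(213.2,274.8,363.6,328.1,.06),"s2":(262.75,278.6,365.6,279.9,.06),"s3":(297.25,283.5,369.4,249.6,.06),"s4":(338.25,288,371.5,219.9,.06),"tip":(447,275.5,356,153.8,.067)}
for k,v in T.items():
    f=lambda P:np.r_[proj(t,P)[0]-v[:2],proj(s,P)[0]-v[2:4]]
    r=least_squares(f,[.5,0,.06]);print(k,r.x,np.round(r.fun,1),unproj(t,v[:2],[v[4]])[0],unproj(s,v[2:4],[v[4]])[0])
print("gauge disc",unproj(t,(441,278),[.012]))
print("head",unproj(t,[(139,236.5),(156.5,235),(157.5,253.3),(142,254.5)],[.12]*4), "tail",unproj(t,[(153.5,289)],[.12]))
print("plate",unproj(t,[(178.3,230.8),(182.8,268.8),(160,272.5)],[.008]*3))
# clipboard corners + barcode
print("clip",unproj(t,[(193.5,178.5),(238.5,177.5),(242.3,226.5),(197,229.5)],[.004]*4),"bar",unproj(t,[(207.5,213.5),(228,212),(229,222),(208,223.3)],[.005]*4))
for n,q in(("greyfloor/rim",[(272,188),(348,191),(346,243),(269,237)]),("red",[(362,183),(438,190),(435,242),(357,234)])): print(n,unproj(t,q,[.06]*4))
```

```text
s1 [0.4316 0.2226 0.0609] [ 0.1 -0.3  0.3  0.1] [0.4307 0.223  0.06  ] [0.4321 0.2219 0.06  ]
s2 [0.4307 0.0938 0.0576] [ 0.  -0.2  0.2  0. ] [0.4299 0.0936 0.06  ] [0.4312 0.0957 0.06  ]
s3 [0.4241 0.0031 0.0608] [ 0.1 -0.3  0.2  0.1] [0.4235 0.0032 0.06  ] [0.4246 0.0021 0.06  ]
s4 [ 0.4203 -0.1039  0.0586] [ 0.1 -0.3  0.3  0.1] [ 0.4193 -0.1037  0.06  ] [ 0.4212 -0.1025  0.06  ]
tip [ 0.471  -0.3817  0.0684] [ 0.  -0.1  0.1  0. ] [ 0.4709 -0.3821  0.067 ] [ 0.4715 -0.384   0.067 ]
gauge disc [[ 0.4714 -0.3814  0.012 ]]
head [[0.5068 0.4053 0.12  ]
 [0.5137 0.3624 0.12  ]
 [0.4675 0.3535 0.12  ]
 [0.4618 0.3913 0.12  ]] tail [[0.3786 0.3509 0.12  ]]
plate [[0.5519 0.3447 0.008 ]
 [0.4475 0.3189 0.008 ]
 [0.4331 0.379  0.008 ]]
clip [[0.7072 0.3226 0.004 ]
 [0.7194 0.1958 0.004 ]
 [0.5776 0.1705 0.004 ]
 [0.5601 0.2949 0.004 ]] bar [[0.6076 0.271  0.005 ]
 [0.616  0.2144 0.005 ]
 [0.5876 0.2085 0.005 ]
 [0.5797 0.2663 0.005 ]]
greyfloor/rim [[ 0.677   0.0915  0.06  ]
 [ 0.6832 -0.1141  0.06  ]
 [ 0.5396 -0.1169  0.06  ]
 [ 0.5413  0.0874  0.06  ]]
red [[ 0.7086 -0.1507  0.06  ]
 [ 0.7032 -0.3566  0.06  ]
 [ 0.5589 -0.3513  0.06  ]
 [ 0.566  -0.1446  0.06  ]]
```

```bash
cat >> h.py <<'E'
from scipy.spatial.transform import Rotation as Ro
def down(psi,tilt=0,about=(0,1,0)):
    x=np.array([-np.cos(psi),-np.sin(psi),0]);y=np.array([-np.sin(psi),np.cos(psi),0])
    R=np.c_[x,y,[0,0,-1.]]
    return Ro.from_rotvec(tilt*np.array(about)).as_matrix()@R
def plan(p,Rt,p0=None,R0=None):
    a,b=tcp(); p0=a if p0 is None else np.array(p0); R0=b if R0 is None else R0
    r=Ro.from_matrix(R0.T@Rt).as_rotvec()
    print("turn",r.round(4),"shift in new axes",(Rt.T@(np.array(p)-p0)).round(4),"in old axes",(R0.T@(np.array(p)-p0)).round(4))
E
python3 - <<'E'
from h import *
R=down(.24); plan([.4875,.379,.22],R)
E
```

```text
turn [-6.000e-04 -2.000e-04 -4.758e-01] shift in new axes [-0.2774 -0.3032  0.0359] in old axes [-0.3855 -0.1424  0.036 ]
```

```bash
python3 -m creep '[{"az":-0.119,"grip":100},{"az":-0.119},{"az":-0.119},{"az":-0.119},{"dx":-0.034,"dy":-0.035,"dz":0.004},{"dx":-0.034,"dy":-0.035,"dz":0.004},{"dx":-0.034,"dy":-0.035,"dz":0.004},{"dx":-0.034,"dy":-0.035,"dz":0.004},{"dx":-0.034,"dy":-0.035,"dz":0.004},{"dx":-0.034,"dy":-0.035,"dz":0.004},{"dx":-0.034,"dy":-0.035,"dz":0.004},{"dx":-0.02,"dy":-0.03,"dz":0.004}]' 40
python3 - <<'E'
from h import *
plan([.4875,.379,.099],down(.24))
E
```

```text
turn [-6.000e-04 -2.000e-04 -4.758e-01] shift in new axes [-0.2774 -0.3032  0.1569] in old axes [-0.3855 -0.1423  0.157 ]$[0]: bad value
```

```bash
python3 -m creep '[{"dx":0,"dy":0,"dz":0,"ax":0,"ay":0,"az":-0.119,"grip":100},{"dx":0,"dy":0,"dz":0,"ax":0,"ay":0,"az":-0.119,"grip":100}]' 40; python3 -m creep '[{"az":-0.119},{"az":-0.119},{"dx":-0.034,"dy":-0.035,"dz":0.004}]'
```

```text
clock: 0.5
eef_pos: [0.146, 0.6076, 0.2562]
eef_rot: [[-1.0, -0.007, -0.0], [-0.007, 1.0, -0.0], [0.0, -0.0, -1.0]]
contact_force: [0.2, 0.4, -0.4]
width: 0.0853$[0]: bad value
```

```bash
python3 -m creep '[{"dx":0,"dy":0,"dz":0,"ax":0,"ay":0,"az":-0.119,"grip":100},{"dx":0,"dy":0,"dz":0,"ax":0,"ay":0,"az":-0.119,"grip":100},{"dx":-0.034,"dy":-0.035,"dz":0.004,"ax":0,"ay":0,"az":0,"grip":100},{"dx":-0.034,"dy":-0.035,"dz":0.004,"ax":0,"ay":0,"az":0,"grip":100},{"dx":-0.034,"dy":-0.035,"dz":0.004,"ax":0,"ay":0,"az":0,"grip":100},{"dx":-0.034,"dy":-0.035,"dz":0.004,"ax":0,"ay":0,"az":0,"grip":100},{"dx":-0.034,"dy":-0.035,"dz":0.004,"ax":0,"ay":0,"az":0,"grip":100},{"dx":-0.034,"dy":-0.035,"dz":0.004,"ax":0,"ay":0,"az":0,"grip":100},{"dx":-0.034,"dy":-0.035,"dz":0.004,"ax":0,"ay":0,"az":0,"grip":100},{"dx":-0.02,"dy":-0.03,"dz":0.004,"ax":0,"ay":0,"az":0,"grip":100}]' 40
python3 - <<'E'
from h import *
plan([.4875,.379,.099],down(.24))
E
```

```text
clock: 1.5
eef_pos: [0.4646, 0.4002, 0.2242]
eef_rot: [[-0.972, -0.236, 0.001], [-0.236, 0.972, 0.0], [-0.001, -0.0, -1.0]]
contact_force: [-0.3, 0.6, -0.2]
width: 0.0857
turn [-0.0002  0.001  -0.0012] shift in new axes [-0.0172 -0.0261  0.1252] in old axes [-0.0171 -0.026   0.1253]
```

```bash
python3 -m creep '[{"dx":-0.009,"dy":-0.0135,"dz":0.005,"ax":0,"ay":0,"az":0,"grip":100},{"dx":-0.009,"dy":-0.0135,"dz":0.005,"ax":0,"ay":0,"az":0,"grip":100},{"dx":0,"dy":0,"dz":0.03,"ax":0,"ay":0,"az":0,"grip":100},{"dx":0,"dy":0,"dz":0.03,"ax":0,"ay":0,"az":0,"grip":100},{"dx":0,"dy":0,"dz":0.03,"ax":0,"ay":0,"az":0,"grip":100},{"dx":0,"dy":0,"dz":0.024,"ax":0,"ay":0,"az":0,"grip":100},{"dx":0,"dy":0,"dz":0,"ax":0,"ay":0,"az":0,"grip":100}]' 40
python3 - <<'E'
from h import *
plan([.4875,.379,.099],down(.24))
s=cam("side");cv2.imwrite("pics/s3.png",zoom(s,260,300,200,150,4))
E
```

```text
clock: 2.2
eef_pos: [0.4823, 0.3791, 0.0957]
eef_rot: [[-0.971, -0.239, -0.007], [-0.239, 0.971, -0.004], [0.008, -0.002, -1.0]]
contact_force: [-0.9, -0.3, -0.7]
width: 0.0856
turn [-0.0022 -0.0081  0.0015] shift in new axes [-0.005  -0.0013 -0.0033] in old axes [-0.005  -0.0013 -0.0033]
```

View pics/s3.png

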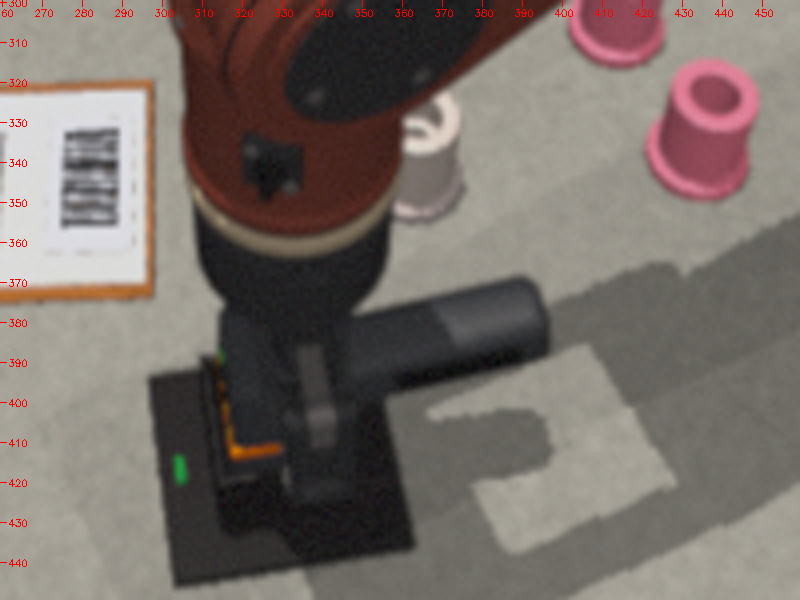

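The finger is at (318,410) beside the scanner's head, slightly towards the handle and otherwise straddling it properly. I'll correct and grip.

```bash
python3 -m creep '[{"dx":-0.005,"dy":-0.001,"dz":-0.003,"ax":0,"ay":0,"az":0,"grip":100},{"dx":0,"dy":0,"dz":0,"ax":0,"ay":0,"az":0,"grip":0},{"dx":0,"dy":0,"dz":0,"ax":0,"ay":0,"az":0,"grip":0},{"dx":0,"dy":0,"dz":0,"ax":0,"ay":0,"az":0,"grip":0},{"dx":0,"dy":0,"dz":0,"ax":0,"ay":0,"az":0,"grip":0},{"dx":0,"dy":0,"dz":0,"ax":0,"ay":0,"az":0,"grip":0},{"dx":0,"dy":0,"dz":0,"ax":0,"ay":0,"az":0,"grip":0},{"dx":0,"dy":0,"dz":0,"ax":0,"ay":0,"az":0,"grip":0}]' 40
python3 - <<'E'
from h import *
plan([.599,.239,.196],down(.24))
E
```

```text
clock: 3.05
eef_pos: [0.4918, 0.3808, 0.1047]
eef_rot: [[-0.971, -0.238, 0.002], [-0.238, 0.971, 0.001], [-0.002, 0.001, -1.0]]
contact_force: [0.5, 0.3, 5.8]
width: 0.0437
turn [0.0008 0.0022 0.0002] shift in new axes [-0.0704 -0.1632 -0.0913] in old axes [-0.0706 -0.1632 -0.0913]
```

```bash
python3 -m creep '[{"dx":0,"dy":0,"dz":-0.02,"ax":0,"ay":0,"az":0,"grip":0},{"dx":0,"dy":0,"dz":-0.025,"ax":0,"ay":0,"az":0,"grip":0},{"dx":0,"dy":0,"dz":-0.025,"ax":0,"ay":0,"az":0,"grip":0},{"dx":0,"dy":0,"dz":-0.025,"ax":0,"ay":0,"az":0,"grip":0},{"dx":-0.009,"dy":-0.02,"dz":0,"ax":0,"ay":0,"az":0,"grip":0},{"dx":-0.018,"dy":-0.04,"dz":0,"ax":0,"ay":0,"az":0,"grip":0},{"dx":-0.018,"dy":-0.042,"dz":0,"ax":0,"ay":0,"az":0,"grip":0},{"dx":-0.016,"dy":-0.04,"dz":0,"ax":0,"ay":0,"az":0,"grip":0},{"dx":-0.009,"dy":-0.02,"dz":0,"ax":0,"ay":0,"az":0,"grip":0},{"dx":0,"dy":0,"dz":0,"ax":0,"ay":0,"az":0,"grip":0},{"dx":0,"dy":0,"dz":0,"ax":0,"ay":0,"az":0,"grip":0}]'
python3 - <<'E'
from h import *
plan([.599,.239,.2],down(.24))
s=cam("side");t=cam("top")
cv2.imwrite("pics/s4.png",np.hstack([zoom(s,200,230,130,150,3),zoom(t,170,160,120,150,3)]))
E
```

```text
clock: 4.15
eef_pos: [0.5971, 0.239, 0.1972]
eef_rot: [[-0.972, -0.236, -0.002], [-0.236, 0.972, -0.0], [0.002, 0.0, -1.0]]
contact_force: [-0.3, 0.1, -2.6]
width: 0.044
turn [ 0.0004 -0.0021 -0.0012] shift in new axes [-0.0019 -0.0004 -0.0028] in old axes [-0.0019 -0.0004 -0.0028]
```

View pics/s4.png

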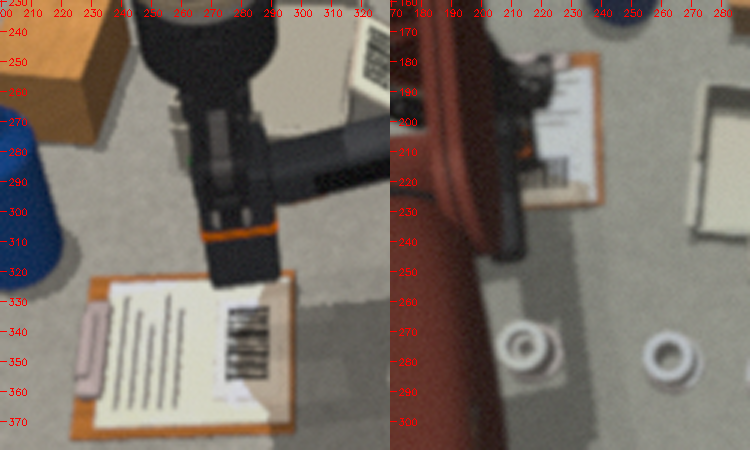

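The scanner hangs vertically, nose at about (247,318) over the barcode (248,345). I'll hold, then return.

```bash
python3 -m creep '[{"dx":-0.002,"dy":0,"dz":0,"ax":0,"ay":0,"az":0,"grip":0},{"dx":0,"dy":0,"dz":0,"ax":0,"ay":0,"az":0,"grip":0},{"dx":0,"dy":0,"dz":0,"ax":0,"ay":0,"az":0,"grip":0},{"dx":0,"dy":0,"dz":0,"ax":0,"ay":0,"az":0,"grip":0},{"dx":0,"dy":0,"dz":0,"ax":0,"ay":0,"az":0,"grip":0},{"dx":0,"dy":0,"dz":0,"ax":0,"ay":0,"az":0,"grip":0},{"dx":0,"dy":0,"dz":0,"ax":0,"ay":0,"az":0,"grip":0},{"dx":0,"dy":0,"dz":0,"ax":0,"ay":0,"az":0,"grip":0},{"dx":0,"dy":0,"dz":0,"ax":0,"ay":0,"az":0,"grip":0},{"dx":0,"dy":0,"dz":0,"ax":0,"ay":0,"az":0,"grip":0},{"dx":0,"dy":0,"dz":0,"ax":0,"ay":0,"az":0,"grip":0},{"dx":0,"dy":0,"dz":0,"ax":0,"ay":0,"az":0,"grip":0}]'
python3 - <<'E'
from h import *
s=cam("side")
print(proj(s,[[.599,.239,.1],[.599,.239,.005]]))
plan([.4918,.3808,.185],down(.24))
E
```

```text
clock: 5.45
eef_pos: [0.5995, 0.24, 0.1983]
eef_rot: [[-0.971, -0.238, 0.0], [-0.238, 0.971, -0.0], [-0.0, -0.0, -1.0]]
contact_force: [0.8, 0.1, -1.9]
width: 0.0435
[[278.19709022 317.14593001]
 [281.78681517 343.7683881 ]]
turn [-0.      0.      0.0002] shift in new axes [0.0712 0.1624 0.0133] in old axes [0.0711 0.1624 0.0133]
```

```bash
python3 -m creep '[{"dx":0.009,"dy":0.02,"dz":0,"ax":0,"ay":0,"az":0,"grip":0},{"dx":0.018,"dy":0.041,"dz":0.003,"ax":0,"ay":0,"az":0,"grip":0},{"dx":0.018,"dy":0.041,"dz":0.005,"ax":0,"ay":0,"az":0,"grip":0},{"dx":0.017,"dy":0.04,"dz":0.005,"ax":0,"ay":0,"az":0,"grip":0},{"dx":0.009,"dy":0.02,"dz":0,"ax":0,"ay":0,"az":0,"grip":0},{"dx":0,"dy":0,"dz":0,"ax":0,"ay":0,"az":0,"grip":0},{"dx":0,"dy":0,"dz":0,"ax":0,"ay":0,"az":0,"grip":0},{"dx":0,"dy":0,"dz":0,"ax":0,"ay":0,"az":0,"grip":0}]'
python3 - <<'E'
from h import *
plan([.4918,.3808,.105],down(.24))
E
```

```text
clock: 6.3
eef_pos: [0.4927, 0.3798, 0.1854]
eef_rot: [[-0.971, -0.237, 0.001], [-0.237, 0.971, -0.0], [-0.0, -0.0, -1.0]]
contact_force: [0.0, -0.4, -2.6]
width: 0.0435
turn [-0.0003  0.0005 -0.0005] shift in new axes [0.0006 0.0011 0.0804] in old axes [0.0007 0.0012 0.0804]
```

```bash
python3 -m creep '[{"dx":0.0005,"dy":0.001,"dz":0.015,"ax":0,"ay":0,"az":0,"grip":0},{"dx":0,"dy":0,"dz":0.015,"ax":0,"ay":0,"az":0,"grip":0},{"dx":0,"dy":0,"dz":0.015,"ax":0,"ay":0,"az":0,"grip":0},{"dx":0,"dy":0,"dz":0.015,"ax":0,"ay":0,"az":0,"grip":0},{"dx":0,"dy":0,"dz":0.012,"ax":0,"ay":0,"az":0,"grip":0},{"dx":0,"dy":0,"dz":0.006,"ax":0,"ay":0,"az":0,"grip":0},{"dx":0,"dy":0,"dz":0,"ax":0,"ay":0,"az":0,"grip":0},{"dx":0,"dy":0,"dz":0,"ax":0,"ay":0,"az":0,"grip":0}]'
```

```text
clock: 7.1
eef_pos: [0.4916, 0.3816, 0.1076]
eef_rot: [[-0.971, -0.238, 0.001], [-0.238, 0.971, 0.0], [-0.001, 0.0, -1.0]]
contact_force: [-0.1, 0.1, -2.3]
width: 0.0439
```

```bash
python3 -m creep '[{"dx":0,"dy":0,"dz":0.0015,"ax":0,"ay":0,"az":0,"grip":100},{"dx":0,"dy":0,"dz":0,"ax":0,"ay":0,"az":0,"grip":100},{"dx":0,"dy":0,"dz":0,"ax":0,"ay":0,"az":0,"grip":100},{"dx":0,"dy":0,"dz":0,"ax":0,"ay":0,"az":0,"grip":100},{"dx":0,"dy":0,"dz":0,"ax":0,"ay":0,"az":0,"grip":100},{"dx":0,"dy":0,"dz":-0.03,"ax":0,"ay":0,"az":0,"grip":100},{"dx":0,"dy":0,"dz":-0.04,"ax":0,"ay":0,"az":0,"grip":100},{"dx":0,"dy":0,"dz":-0.04,"ax":0,"ay":0,"az":0,"grip":100},{"dx":0,"dy":0,"dz":0,"ax":0,"ay":0,"az":0.15,"grip":100},{"dx":0,"dy":0,"dz":0,"ax":0,"ay":0,"az":0.15,"grip":100},{"dx":0,"dy":0,"dz":0,"ax":0,"ay":0,"az":0.15,"grip":100},{"dx":0,"dy":0,"dz":0,"ax":0,"ay":0,"az":0.15,"grip":100}]' 40
python3 -m creep '[{"dx":0,"dy":0,"dz":0,"ax":0,"ay":0,"az":0.15,"grip":76},{"dx":0,"dy":0,"dz":0,"ax":0,"ay":0,"az":0.15,"grip":76},{"dx":0,"dy":0,"dz":0,"ax":0,"ay":0,"az":0.15,"grip":76},{"dx":0,"dy":0,"dz":0,"ax":0,"ay":0,"az":0.15,"grip":76},{"dx":0,"dy":0,"dz":0,"ax":0,"ay":0,"az":0.15,"grip":76},{"dx":0,"dy":0,"dz":0,"ax":0,"ay":0,"az":0.15,"grip":76},{"dx":0,"dy":0,"dz":0,"ax":0,"ay":0,"az":0.15,"grip":76},{"dx":0,"dy":0,"dz":0,"ax":0,"ay":0,"az":0.15,"grip":76},{"dx":0,"dy":0,"dz":0,"ax":0,"ay":0,"az":0,"grip":76},{"dx":0,"dy":0,"dz":0,"ax":0,"ay":0,"az":0,"grip":76}]'
python3 - <<'E'
from h import *
plan([.4205,-.1038,.16],down(-np.pi/2))
print(robot.state()["q"])
E
```

```text
clock: 8.3
eef_pos: [0.4913, 0.3813, 0.216]
eef_rot: [[-0.934, 0.358, 0.0], [0.358, 0.934, 0.0], [-0.0, 0.0, -1.0]]
contact_force: [0.1, 0.1, -0.3]
width: 0.0857
clock: 9.3
eef_pos: [0.4912, 0.3813, 0.2158]
eef_rot: [[-0.015, 1.0, -0.0], [1.0, 0.015, -0.0], [-0.0, -0.0, -1.0]]
contact_force: [-0.0, 0.7, 0.1]
width: 0.0651
turn [-0.      0.      0.0151] shift in new axes [-0.4851 -0.0707  0.0558] in old axes [-0.484  -0.078   0.0558]
[5.33348296e-01 2.43031735e-01 1.57703818e+00 5.05171054e-06
 1.32156818e+00 5.18296685e-01]
```

```bash
cat >> h.py <<'E'
S={"s1":(213,275,364,335),"s2":(263,279,366,287),"s3":(297,283,369,256),"s4":(338,288,371,226)}
def track(names):
    for n,k in(("top",0),("side",2)):
        c=cam(n);ref=cv2.imread(f"pics/{n}0.png")[:,:,::-1].copy()
        for m in names:
            x,y=S[m][k:k+2];h=11 if k==0 else 15;w=22
            T=ref[y-h:y+h+1,x-h:x+h+1]; r=cv2.matchTemplate(c["img"][y-h-w:y+h+w+1,x-h-w:x+h+w+1].copy(),T,cv2.TM_CCOEFF_NORMED)
            _,v,_,l=cv2.minMaxLoc(r);print(n,m,"shift px",l[0]-w,l[1]-w,"score",round(v,2))
E
python3 -m creep '[{"dx":-0.025,"dy":-0.004,"dz":0,"ax":0,"ay":0,"az":0.015,"grip":76},{"dx":-0.048,"dy":-0.007,"dz":0,"ax":0,"ay":0,"az":0,"grip":76},{"dx":-0.048,"dy":-0.007,"dz":0,"ax":0,"ay":0,"az":0,"grip":76},{"dx":-0.048,"dy":-0.007,"dz":0,"ax":0,"ay":0,"az":0,"grip":76},{"dx":-0.048,"dy":-0.007,"dz":0,"ax":0,"ay":0,"az":0,"grip":76},{"dx":-0.048,"dy":-0.007,"dz":0,"ax":0,"ay":0,"az":0,"grip":76},{"dx":-0.048,"dy":-0.007,"dz":0,"ax":0,"ay":0,"az":0,"grip":76},{"dx":-0.048,"dy":-0.007,"dz":0,"ax":0,"ay":0,"az":0,"grip":76},{"dx":-0.048,"dy":-0.007,"dz":0,"ax":0,"ay":0,"az":0,"grip":76},{"dx":-0.042,"dy":-0.007,"dz":0,"ax":0,"ay":0,"az":0,"grip":76},{"dx":-0.025,"dy":-0.004,"dz":0.02,"ax":0,"ay":0,"az":0,"grip":76},{"dx":0,"dy":0,"dz":0.02,"ax":0,"ay":0,"az":0,"grip":76}]'
python3 - <<'E'
from h import *
plan([.4205,-.1038,.054],down(-np.pi/2))
track(S)
E
```

```text
clock: 10.5
eef_pos: [0.419, -0.0977, 0.1765]
eef_rot: [[0.004, 1.0, 0.003], [1.0, -0.004, -0.002], [-0.002, 0.003, -1.0]]
contact_force: [0.5, 0.9, -0.2]
width: 0.0648
turn [ 0.0027  0.0022 -0.0045] shift in new axes [-0.0061  0.0015  0.1225] in old axes [-0.0058  0.0012  0.1225]
top s1 shift px 0 0 score 0.99
top s2 shift px 0 0 score 0.99
top s3 shift px 17 8 score 0.28
top s4 shift px 14 -9 score 0.23
side s1 shift px 0 0 score 1.0
side s2 shift px 0 0 score 1.0
side s3 shift px 0 0 score 0.8
side s4 shift px 0 0 score 0.7
```

```bash
python3 -m creep '[{"dx":-0.003,"dy":0.001,"dz":0.03,"ax":0,"ay":0,"az":0,"grip":76},{"dx":0,"dy":0,"dz":0.03,"ax":0,"ay":0,"az":0,"grip":76},{"dx":0,"dy":0,"dz":0.03,"ax":0,"ay":0,"az":0,"grip":76},{"dx":0,"dy":0,"dz":0.025,"ax":0,"ay":0,"az":0,"grip":76},{"dx":0,"dy":0,"dz":0,"ax":0,"ay":0,"az":0,"grip":76},{"dx":0,"dy":0,"dz":0,"ax":0,"ay":0,"az":0,"grip":76},{"dx":0,"dy":0,"dz":0,"ax":0,"ay":0,"az":0,"grip":76}]'
python3 - <<'E'
from h import *
plan([.4205,-.1038,.054],down(-np.pi/2))
E
```

```text
clock: 11.3
eef_pos: [0.4213, -0.0978, 0.0627]
eef_rot: [[0.003, 1.0, 0.003], [1.0, -0.003, -0.001], [-0.001, 0.003, -1.0]]
contact_force: [-0.8, -0.4, -0.1]
width: 0.0647
turn [ 0.0028  0.0012 -0.0027] shift in new axes [-0.006  -0.0008  0.0087] in old axes [-0.006  -0.0008  0.0087]
```

```bash
python3 -m creep '[{"dx":-0.006,"dy":-0.001,"dz":0.009,"ax":0.003,"ay":0.001,"az":-0.003,"grip":76},{"dx":0,"dy":0,"dz":0,"ax":0,"ay":0,"az":0,"grip":76},{"dx":0,"dy":0,"dz":0,"ax":0,"ay":0,"az":0,"grip":0},{"dx":0,"dy":0,"dz":0,"ax":0,"ay":0,"az":0,"grip":0},{"dx":0,"dy":0,"dz":0,"ax":0,"ay":0,"az":0,"grip":0},{"dx":0,"dy":0,"dz":0,"ax":0,"ay":0,"az":0,"grip":0},{"dx":0,"dy":0,"dz":-0.02,"ax":0,"ay":0,"az":0,"grip":0},{"dx":0,"dy":0,"dz":-0.03,"ax":0,"ay":0,"az":0,"grip":0},{"dx":0,"dy":0,"dz":-0.03,"ax":0,"ay":0,"az":0,"grip":0},{"dx":0,"dy":0,"dz":-0.02,"ax":0,"ay":0,"az":0,"grip":0},{"dx":0,"dy":0,"dz":0,"ax":0,"ay":0,"az":0,"grip":0}]' 30
python3 - <<'E'
from h import *
plan([.471,-.382,.16],down(-np.pi/2))
E
```

```text
clock: 12.4
eef_pos: [0.4202, -0.104, 0.1539]
eef_rot: [[0.001, 1.0, 0.001], [1.0, -0.001, -0.001], [-0.001, 0.001, -1.0]]
contact_force: [0.6, -0.5, -4.5]
width: 0.0424
turn [ 0.0005  0.0008 -0.0008] shift in new axes [-0.278   0.0508 -0.0061] in old axes [-0.2779  0.0511 -0.0059]
```

```bash
python3 -m creep '[{"dx":-0.02,"dy":0.004,"dz":0,"ax":0,"ay":0,"az":0,"grip":0},{"dx":-0.043,"dy":0.008,"dz":0,"ax":0,"ay":0,"az":0,"grip":0},{"dx":-0.043,"dy":0.008,"dz":0,"ax":0,"ay":0,"az":0,"grip":0},{"dx":-0.043,"dy":0.008,"dz":0,"ax":0,"ay":0,"az":0,"grip":0},{"dx":-0.043,"dy":0.008,"dz":0,"ax":0,"ay":0,"az":0,"grip":0},{"dx":-0.043,"dy":0.008,"dz":0,"ax":0,"ay":0,"az":0,"grip":0},{"dx":-0.028,"dy":0.004,"dz":0,"ax":0,"ay":0,"az":0,"grip":0},{"dx":-0.015,"dy":0.003,"dz":0,"ax":0,"ay":0,"az":0,"grip":0},{"dx":0,"dy":0,"dz":0,"ax":0,"ay":0,"az":0,"grip":0},{"dx":0,"dy":0,"dz":0,"ax":0,"ay":0,"az":0,"grip":0},{"dx":0,"dy":0,"dz":0,"ax":0,"ay":0,"az":0,"grip":0}]'
python3 - <<'E'
from h import *
plan([.471,-.382,.13],down(-np.pi/2))
t=cam("top");s=cam("side")
p,R=tcp()
ib=zoom(s,316,60,90,140,4)
for z,r in((p[2]+.006,.022),(p[2]-.054,.027),(p[2]-.044,.022)): circ(s,p,z,r,(0,255,0),ib,316,60,4)
circ(s,(.471,-.382),.067,.006,(255,0,0),ib,316,60,4)
cv2.imwrite("pics/g1.png",np.hstack([zoom(t,400,210,100,140,4),ib]))
E
```

```text
clock: 13.5
eef_pos: [0.469, -0.3799, 0.1497]
eef_rot: [[0.0, 1.0, -0.005], [1.0, -0.0, 0.003], [0.003, -0.005, -1.0]]
contact_force: [-0.4, 0.2, -3.7]
width: 0.0431
turn [-0.005  -0.0034 -0.0003] shift in new axes [-0.0021  0.002   0.0197] in old axes [-0.0022  0.0021  0.0197]
```

View pics/g1.png

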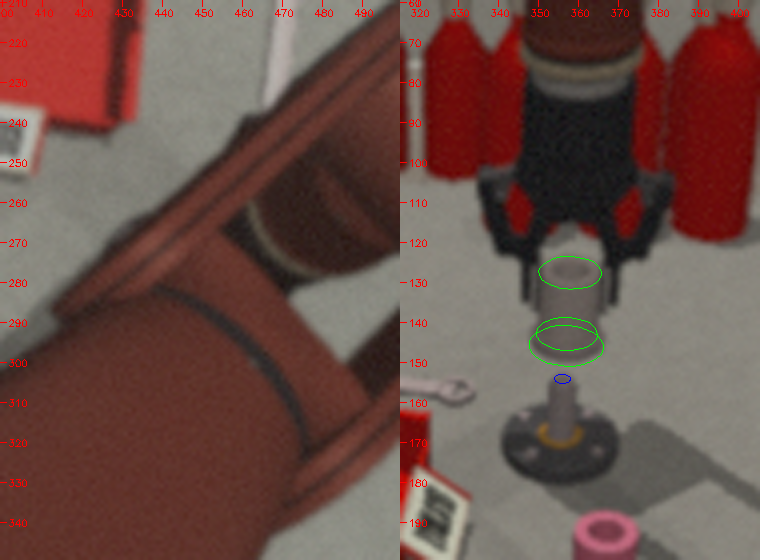

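The sleeve at (567,340 in the crop) coincides with its predicted outline. The pin tip lies on the predicted point (562,378), so I'll correct 2 mm and go down.

```bash
python3 -m creep '[{"dx":-0.002,"dy":0.002,"dz":0,"ax":-0.005,"ay":-0.003,"az":0,"grip":0},{"dx":0,"dy":0,"dz":0.01,"ax":0,"ay":0,"az":0,"grip":0},{"dx":0,"dy":0,"dz":0.01,"ax":0,"ay":0,"az":0,"grip":0},{"dx":0,"dy":0,"dz":0,"ax":0,"ay":0,"az":0,"grip":0},{"dx":0,"dy":0,"dz":0,"ax":0,"ay":0,"az":0,"grip":0},{"dx":0,"dy":0,"dz":0,"ax":0,"ay":0,"az":0,"grip":0}]' 20
python3 - <<'E'
from h import *
plan([.471,-.382,.12],down(-np.pi/2))
E
```

```text
clock: 14.2
eef_pos: [0.4719, -0.3837, 0.1314]
eef_rot: [[0.001, 1.0, 0.002], [1.0, -0.001, -0.002], [-0.002, 0.002, -1.0]]
contact_force: [0.5, -0.4, -3.0]
width: 0.0428
turn [ 0.0021  0.0021 -0.0011] shift in new axes [ 0.0017 -0.0009  0.0114] in old axes [ 0.0018 -0.0009  0.0114]
```

```bash
python3 -m creep '[{"dx":0.001,"dy":-0.0005,"dz":0.005,"ax":0.001,"ay":0.001,"az":0,"grip":0},{"dx":0,"dy":0,"dz":0.005,"ax":0,"ay":0,"az":0,"grip":0},{"dx":0,"dy":0,"dz":0.004,"ax":0,"ay":0,"az":0,"grip":0},{"dx":0,"dy":0,"dz":0.004,"ax":0,"ay":0,"az":0,"grip":0},{"dx":0,"dy":0,"dz":0,"ax":0,"ay":0,"az":0,"grip":0},{"dx":0,"dy":0,"dz":0,"ax":0,"ay":0,"az":0,"grip":0}]' 20
python3 -m creep '[{"dx":0,"dy":0,"dz":0,"ax":0,"ay":0,"az":0,"grip":0},{"dx":0,"dy":0,"dz":0,"ax":0,"ay":0,"az":0,"grip":0}]'
```

```text
clock: 14.8
eef_pos: [0.4712, -0.3826, 0.1132]
eef_rot: [[0.001, 1.0, 0.001], [1.0, -0.001, -0.001], [-0.001, 0.001, -1.0]]
contact_force: [-1.5, -0.4, -4.1]
width: 0.0427
clock: 15.0
eef_pos: [0.4714, -0.3828, 0.1137]
eef_rot: [[0.001, 1.0, 0.001], [1.0, -0.001, -0.001], [-0.001, 0.001, -1.0]]
contact_force: [0.2, -0.6, -3.8]
width: 0.0425
```

```bash
python3 -m creep '[{"dx":0,"dy":0,"dz":0.005,"ax":0,"ay":0,"az":0,"grip":0},{"dx":0,"dy":0,"dz":0.005,"ax":0,"ay":0,"az":0,"grip":0},{"dx":0,"dy":0,"dz":0.003,"ax":0,"ay":0,"az":0,"grip":0},{"dx":0,"dy":0,"dz":0.003,"ax":0,"ay":0,"az":0,"grip":0},{"dx":0,"dy":0,"dz":0.002,"ax":0,"ay":0,"az":0,"grip":0},{"dx":0,"dy":0,"dz":0,"ax":0,"ay":0,"az":0,"grip":0}]'
python3 -m creep '[{"dx":0,"dy":0,"dz":0.002,"ax":0,"ay":0,"az":0,"grip":0},{"dx":0,"dy":0,"dz":0,"ax":0,"ay":0,"az":0,"grip":0}]'
```

```text
clock: 15.6
eef_pos: [0.4711, -0.3825, 0.0948]
eef_rot: [[0.001, 1.0, 0.0], [1.0, -0.001, -0.0], [-0.0, 0.0, -1.0]]
contact_force: [-1.1, -0.2, -3.3]
width: 0.0429
clock: 15.8
eef_pos: [0.4713, -0.3826, 0.0932]
eef_rot: [[0.001, 1.0, 0.001], [1.0, -0.001, -0.001], [-0.001, 0.001, -1.0]]
contact_force: [-0.5, 0.9, -3.1]
width: 0.043
```

```bash
python3 -m creep '[{"dx":0,"dy":0,"dz":0.005,"ax":0,"ay":0,"az":0,"grip":0},{"dx":0,"dy":0,"dz":0.005,"ax":0,"ay":0,"az":0,"grip":0},{"dx":0,"dy":0,"dz":0.004,"ax":0,"ay":0,"az":0,"grip":0},{"dx":0,"dy":0,"dz":0.004,"ax":0,"ay":0,"az":0,"grip":0},{"dx":0,"dy":0,"dz":0.002,"ax":0,"ay":0,"az":0,"grip":0},{"dx":0,"dy":0,"dz":0,"ax":0,"ay":0,"az":0,"grip":0}]'
python3 -m creep '[{"dx":0,"dy":0,"dz":0.002,"ax":0,"ay":0,"az":0,"grip":0},{"dx":0,"dy":0,"dz":0,"ax":0,"ay":0,"az":0,"grip":0}]'
```

```text
clock: 16.4
eef_pos: [0.4711, -0.3825, 0.0728]
eef_rot: [[0.001, 1.0, 0.0], [1.0, -0.001, -0.0], [-0.0, 0.0, -1.0]]
contact_force: [-0.5, -0.4, -3.7]
width: 0.0426
clock: 16.6
eef_pos: [0.4713, -0.3827, 0.0713]
eef_rot: [[0.001, 1.0, 0.001], [1.0, -0.001, -0.001], [-0.001, 0.001, -1.0]]
contact_force: [-0.1, 0.5, -4.8]
width: 0.0427
```

```bash
python3 -m creep '[{"dx":0,"dy":0,"dz":0,"ax":0,"ay":0,"az":0,"grip":62},{"dx":0,"dy":0,"dz":0,"ax":0,"ay":0,"az":0,"grip":62},{"dx":0,"dy":0,"dz":-0.002,"ax":0,"ay":0,"az":0,"grip":62},{"dx":0,"dy":0,"dz":0,"ax":0,"ay":0,"az":0,"grip":0},{"dx":0,"dy":0,"dz":0,"ax":0,"ay":0,"az":0,"grip":0},{"dx":0,"dy":0,"dz":0,"ax":0,"ay":0,"az":0,"grip":0},{"dx":0,"dy":0,"dz":0,"ax":0,"ay":0,"az":0,"grip":0},{"dx":0,"dy":0,"dz":0,"ax":0,"ay":0,"az":0,"grip":0}]' 30
python3 -m creep '[{"dx":0,"dy":0,"dz":-0.015,"ax":0,"ay":0,"az":0,"grip":0},{"dx":0,"dy":0,"dz":-0.02,"ax":0,"ay":0,"az":0,"grip":0},{"dx":0,"dy":0,"dz":-0.03,"ax":0,"ay":0,"az":0,"grip":0},{"dx":0,"dy":0,"dz":-0.03,"ax":0,"ay":0,"az":0,"grip":0},{"dx":0,"dy":0,"dz":-0.015,"ax":0,"ay":0,"az":0,"grip":0},{"dx":0,"dy":0,"dz":0,"ax":0,"ay":0,"az":0,"grip":0},{"dx":0,"dy":0,"dz":0,"ax":0,"ay":0,"az":0,"grip":0}]'
python3 - <<'E'
from h import *
t=cam("top");s=cam("side");track(["s1","s2","s3"])
plan([.612,-.07,.19],down(-np.pi/2))
cv2.imwrite("pics/b1.png",np.vstack([zoom(t,255,170,200,95,4,20),np.hstack([zoom(s,240,140,120,100,4),zoom(s,240,190,80,100,4)])[:220]]))
E
```

```text
clock: 17.4
eef_pos: [0.4716, -0.3832, 0.0745]
eef_rot: [[0.001, 1.0, 0.002], [1.0, -0.001, -0.002], [-0.002, 0.002, -1.0]]
contact_force: [-1.8, 0.8, 6.8]
width: 0.0427
clock: 18.1
eef_pos: [0.4708, -0.3821, 0.1824]
eef_rot: [[0.001, 1.0, 0.0], [1.0, -0.001, -0.0], [-0.0, 0.0, -1.0]]
contact_force: [-0.3, 0.2, -4.5]
width: 0.0427
top s1 shift px 0 0 score 0.99
top s2 shift px 0 0 score 0.99
top s3 shift px 0 0 score 0.99
side s1 shift px 0 0 score 1.0
side s2 shift px 0 0 score 1.0
side s3 shift px 0 0 score 0.95
turn [-0.0015 -0.0016 -0.001 ] shift in new axes [ 0.3117  0.1416 -0.0088] in old axes [ 0.3119  0.1413 -0.0085]
```

View pics/b1.png

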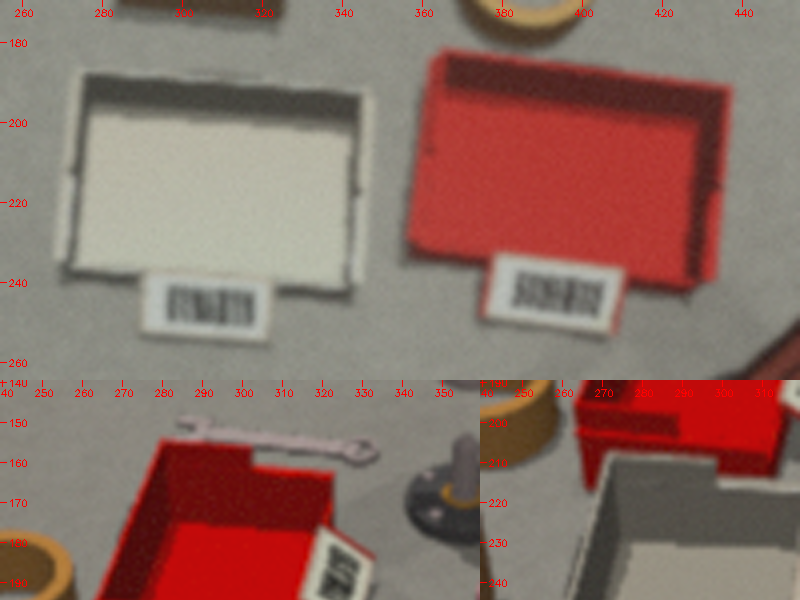

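Run:
```python
from h import *
np.set_printoptions(precision=4,suppress=True)
t=cam("top")
B=unproj(t,[(273.7,187),(347.7,192.5),(364.5,181.5),(437.5,191.5)],[.075]*4)
F=unproj(t,[(268.7,235),(345.5,242),(356.5,231.5),(433.7,240)],[.055]*4)
for i in(0,2):
    w=B[i]-B[i+1]; yaw=np.arctan2(-w[0],w[1]); x=np.array([np.cos(yaw),np.sin(yaw)]); m=(B[i]+B[i+1])[:2]/2
    print("w",np.linalg.norm(w),"yaw",yaw,"centre from back",m-.065*x,"from all",(B[i]+B[i+1]+F[i]+F[i+1])[:2]/4, "depth",(m-(F[i]+F[i+1])[:2]/2)@x, "label",m-.149*x)
L=unproj(t,[(290.5,236.5),(323.2,239),(321.5,254.5),(289.5,252)],[.036+.0115,.036+.0115,.036-.0115,.036-.0115]);print(L.mean(0),L)
```

```text
w 0.19820989522930735 yaw -0.005998363570832966 centre from back [ 0.6097 -0.0132] from all [ 0.6101 -0.0134] depth 0.12919502861396545 label [ 0.5257 -0.0127]
w 0.1960790761805365 yaw -0.07262323333183714 centre from back [ 0.636 -0.249] from all [ 0.6352 -0.2499] depth 0.1315155960481267 label [ 0.5523 -0.2429]
[ 0.53   -0.0117  0.036 ] [[ 0.5494  0.0316  0.0475]
 [ 0.5488 -0.0562  0.0475]
 [ 0.5106 -0.0546  0.0245]
 [ 0.5113  0.0323  0.0245]]
```

```bash
python3 -m creep '[{"dx":0.02,"dy":0.009,"dz":0,"ax":0,"ay":0,"az":0,"grip":0},{"dx":0.042,"dy":0.019,"dz":0,"ax":0,"ay":0,"az":0,"grip":0},{"dx":0.042,"dy":0.019,"dz":0,"ax":0,"ay":0,"az":0,"grip":0},{"dx":0.042,"dy":0.019,"dz":0,"ax":0,"ay":0,"az":0,"grip":0},{"dx":0.042,"dy":0.019,"dz":0,"ax":0,"ay":0,"az":0,"grip":0},{"dx":0.042,"dy":0.019,"dz":0,"ax":0,"ay":0,"az":0,"grip":0},{"dx":0.042,"dy":0.019,"dz":0,"ax":0,"ay":0,"az":0,"grip":0},{"dx":0.025,"dy":0.01,"dz":0,"ax":0,"ay":0,"az":0,"grip":0},{"dx":0.014,"dy":0.006,"dz":0,"ax":0,"ay":0,"az":0,"grip":0},{"dx":0,"dy":0,"dz":0,"ax":0,"ay":0,"az":0,"grip":0},{"dx":0,"dy":0,"dz":0,"ax":0,"ay":0,"az":0,"grip":0}]'
python3 - <<'E'
from h import *
plan([.61,-.071,.0655],down(-np.pi/2))
E
```

```text
clock: 19.45
eef_pos: [0.6102, -0.0724, 0.1826]
eef_rot: [[0.001, 1.0, -0.0], [1.0, -0.001, -0.002], [-0.002, -0.0, -1.0]]
contact_force: [0.2, -0.9, -3.4]
width: 0.0428
turn [-0.0001  0.0016 -0.0008] shift in new axes [ 0.0014 -0.0002  0.1171] in old axes [ 1.600e-03 -1.000e-04  1.171e-01]
```

```bash
python3 -m creep '[{"dx":0,"dy":0,"dz":0.025,"ax":0,"ay":0,"az":0,"grip":0},{"dx":0,"dy":0,"dz":0.03,"ax":0,"ay":0,"az":0,"grip":0},{"dx":0,"dy":0,"dz":0.03,"ax":0,"ay":0,"az":0,"grip":0},{"dx":0,"dy":0,"dz":0.02,"ax":0,"ay":0,"az":0,"grip":0},{"dx":0,"dy":0,"dz":0.009,"ax":0,"ay":0,"az":0,"grip":0},{"dx":0,"dy":0,"dz":0.002,"ax":0,"ay":0,"az":0,"grip":0},{"dx":0,"dy":0,"dz":0,"ax":0,"ay":0,"az":0,"grip":0}]'
python3 -m creep '[{"dx":0,"dy":0,"dz":0,"ax":0,"ay":0,"az":0,"grip":70},{"dx":0,"dy":0,"dz":0,"ax":0,"ay":0,"az":0,"grip":70},{"dx":0,"dy":0,"dz":0,"ax":0,"ay":0,"az":0,"grip":70},{"dx":0,"dy":0,"dz":-0.03,"ax":0,"ay":0,"az":0,"grip":70},{"dx":0,"dy":0,"dz":-0.04,"ax":0,"ay":0,"az":0,"grip":70},{"dx":0,"dy":0,"dz":-0.04,"ax":0,"ay":0,"az":0,"grip":76},{"dx":0.015,"dy":-0.038,"dz":0,"ax":0,"ay":0,"az":0,"grip":76},{"dx":0.015,"dy":-0.038,"dz":0,"ax":0,"ay":0,"az":0,"grip":76},{"dx":0.015,"dy":-0.038,"dz":0,"ax":0,"ay":0,"az":0,"grip":76},{"dx":0.015,"dy":-0.038,"dz":0,"ax":0,"ay":0,"az":0,"grip":76},{"dx":0.014,"dy":-0.034,"dz":0,"ax":0,"ay":0,"az":0,"grip":76},{"dx":0,"dy":0,"dz":0,"ax":0,"ay":0,"az":0,"grip":76}]'
python3 - <<'E'
from h import *
plan([.424,.003,.054],down(-np.pi/2)); track(["s1","s2","s3"])
E
```

```text
clock: 20.15
eef_pos: [0.6111, -0.0728, 0.0679]
eef_rot: [[0.002, 1.0, 0.002], [1.0, -0.002, -0.001], [-0.001, 0.002, -1.0]]
contact_force: [0.1, -0.7, -3.8]
width: 0.0427
clock: 21.35
eef_pos: [0.421, 0.0041, 0.1765]
eef_rot: [[-0.001, 1.0, -0.001], [1.0, 0.001, -0.0], [-0.0, -0.001, -1.0]]
contact_force: [0.9, 0.5, 0.5]
width: 0.0647
turn [-0.0006  0.0004  0.0007] shift in new axes [-0.0011  0.003   0.1225] in old axes [-0.0011  0.0031  0.1225]
top s1 shift px 1 -19 score 0.97
top s2 shift px 7 10 score 0.3
top s3 shift px 0 10 score 0.21
side s1 shift px -22 0 score 0.57
side s2 shift px 0 0 score 0.84
side s3 shift px 0 -10 score 0.52
```

```bash
python3 -m creep '[{"dx":-0.001,"dy":0.003,"dz":0.03,"ax":0,"ay":0,"az":0,"grip":76},{"dx":0,"dy":0,"dz":0.035,"ax":0,"ay":0,"az":0,"grip":76},{"dx":0,"dy":0,"dz":0.035,"ax":0,"ay":0,"az":0,"grip":76},{"dx":0,"dy":0,"dz":0.022,"ax":0,"ay":0,"az":0,"grip":76},{"dx":0,"dy":0,"dz":0,"ax":0,"ay":0,"az":0,"grip":76},{"dx":0,"dy":0,"dz":0,"ax":0,"ay":0,"az":0,"grip":76},{"dx":0,"dy":0,"dz":0,"ax":0,"ay":0,"az":0,"grip":76}]'
python3 - <<'E'
from h import *
plan([.424,.003,.054],down(-np.pi/2))
E
```

```text
clock: 22.15
eef_pos: [0.4297, 0.0009, 0.0566]
eef_rot: [[0.001, 1.0, 0.004], [1.0, -0.001, -0.002], [-0.002, 0.004, -1.0]]
contact_force: [-0.4, 0.3, -0.3]
width: 0.0647
turn [ 0.0041  0.0016 -0.0011] shift in new axes [ 0.0021 -0.0057  0.0026] in old axes [ 0.0021 -0.0057  0.0026]
```

```bash
python3 -m creep '[{"dx":0.002,"dy":-0.005,"dz":0.002,"ax":0.003,"ay":0.001,"az":0,"grip":76},{"dx":0,"dy":0,"dz":0,"ax":0,"ay":0,"az":0,"grip":76},{"dx":0,"dy":0,"dz":0,"ax":0,"ay":0,"az":0,"grip":76}]'
python3 -m creep '[{"dx":0,"dy":0,"dz":0,"ax":0,"ay":0,"az":0,"grip":0},{"dx":0,"dy":0,"dz":0,"ax":0,"ay":0,"az":0,"grip":0},{"dx":0,"dy":0,"dz":0,"ax":0,"ay":0,"az":0,"grip":0},{"dx":0,"dy":0,"dz":0,"ax":0,"ay":0,"az":0,"grip":0},{"dx":0,"dy":0,"dz":-0.025,"ax":0,"ay":0,"az":0,"grip":0},{"dx":0,"dy":0,"dz":-0.03,"ax":0,"ay":0,"az":0,"grip":0},{"dx":0,"dy":0,"dz":-0.03,"ax":0,"ay":0,"az":0,"grip":0},{"dx":0,"dy":0,"dz":-0.02,"ax":0,"ay":0,"az":0,"grip":0},{"dx":0,"dy":0,"dz":0,"ax":0,"ay":0,"az":0,"grip":0}]' 30
python3 - <<'E'
from h import *
plan([.4713,-.3825,.16],down(-np.pi/2))
E
```

```text
clock: 22.45
eef_pos: [0.423, 0.0034, 0.0535]
eef_rot: [[0.001, 1.0, -0.001], [1.0, -0.001, -0.0], [-0.0, -0.001, -1.0]]
contact_force: [0.4, -0.8, -0.1]
width: 0.0651
clock: 23.35
eef_pos: [0.4247, 0.003, 0.1603]
eef_rot: [[0.001, 1.0, 0.003], [1.0, -0.001, -0.001], [-0.001, 0.003, -1.0]]
contact_force: [0.9, -0.8, -3.0]
width: 0.0429
turn [ 0.003   0.0009 -0.001 ] shift in new axes [-3.855e-01  4.660e-02  3.000e-04] in old axes [-0.3855  0.047   0.0008]
```

```bash
python3 -m creep '[{"dx":-0.02,"dy":0.003,"dz":0,"ax":0,"ay":0,"az":0,"grip":0},{"dx":-0.045,"dy":0.005,"dz":0,"ax":0,"ay":0,"az":0,"grip":0},{"dx":-0.045,"dy":0.005,"dz":0,"ax":0,"ay":0,"az":0,"grip":0},{"dx":-0.045,"dy":0.005,"dz":0,"ax":0,"ay":0,"az":0,"grip":0},{"dx":-0.045,"dy":0.006,"dz":0,"ax":0,"ay":0,"az":0,"grip":0},{"dx":-0.045,"dy":0.006,"dz":0,"ax":0,"ay":0,"az":0,"grip":0},{"dx":-0.045,"dy":0.006,"dz":0,"ax":0,"ay":0,"az":0,"grip":0},{"dx":-0.045,"dy":0.005,"dz":0,"ax":0,"ay":0,"az":0,"grip":0},{"dx":-0.03,"dy":0.003,"dz":0,"ax":0,"ay":0,"az":0,"grip":0},{"dx":-0.02,"dy":0.003,"dz":0,"ax":0,"ay":0,"az":0,"grip":0},{"dx":0,"dy":0,"dz":0,"ax":0,"ay":0,"az":0,"grip":0},{"dx":0,"dy":0,"dz":0,"ax":0,"ay":0,"az":0,"grip":0}]'
python3 -m creep '[{"dx":0,"dy":0,"dz":0.012,"ax":0,"ay":0,"az":0,"grip":0},{"dx":0,"dy":0,"dz":0.012,"ax":0,"ay":0,"az":0,"grip":0},{"dx":0,"dy":0,"dz":0,"ax":0,"ay":0,"az":0,"grip":0},{"dx":0,"dy":0,"dz":0,"ax":0,"ay":0,"az":0,"grip":0},{"dx":0,"dy":0,"dz":0,"ax":0,"ay":0,"az":0,"grip":0}]' 20
python3 - <<'E'
from h import *
plan([.4713,-.3825,.118],down(-np.pi/2))
E
```

```text
clock: 24.55
eef_pos: [0.4684, -0.3808, 0.1551]
eef_rot: [[0.002, 1.0, -0.005], [1.0, -0.002, 0.003], [0.003, -0.005, -1.0]]
contact_force: [0.0, -0.1, -3.8]
width: 0.0429
clock: 25.05
eef_pos: [0.4698, -0.3816, 0.1341]
eef_rot: [[0.001, 1.0, -0.002], [1.0, -0.001, -0.0], [-0.0, -0.002, -1.0]]
contact_force: [-0.1, 0.8, -2.9]
width: 0.0434
turn [-0.0016  0.0004 -0.0005] shift in new axes [-0.0009  0.0015  0.0161] in old axes [-0.0009  0.0015  0.0161]
```

```bash
python3 -m creep '[{"dx":-0.001,"dy":0.001,"dz":0.005,"ax":0,"ay":0,"az":0,"grip":0},{"dx":0,"dy":0,"dz":0.005,"ax":0,"ay":0,"az":0,"grip":0},{"dx":0,"dy":0,"dz":0.005,"ax":0,"ay":0,"az":0,"grip":0},{"dx":0,"dy":0,"dz":0.004,"ax":0,"ay":0,"az":0,"grip":0},{"dx":0,"dy":0,"dz":0,"ax":0,"ay":0,"az":0,"grip":0}]'
python3 -m creep '[{"dx":0,"dy":0,"dz":0.005,"ax":0,"ay":0,"az":0,"grip":0},{"dx":0,"dy":0,"dz":0.003,"ax":0,"ay":0,"az":0,"grip":0},{"dx":0,"dy":0,"dz":0.002,"ax":0,"ay":0,"az":0,"grip":0},{"dx":0,"dy":0,"dz":0.002,"ax":0,"ay":0,"az":0,"grip":0},{"dx":0,"dy":0,"dz":0,"ax":0,"ay":0,"az":0,"grip":0}]'
```

```text
clock: 25.55
eef_pos: [0.4699, -0.3822, 0.1137]
eef_rot: [[0.001, 1.0, -0.003], [1.0, -0.001, 0.001], [0.001, -0.003, -1.0]]
contact_force: [-0.5, 0.3, -3.0]
width: 0.0427
clock: 26.05
eef_pos: [0.4703, -0.3825, 0.1025]
eef_rot: [[0.001, 1.0, -0.002], [1.0, -0.001, 0.0], [0.0, -0.002, -1.0]]
contact_force: [-0.1, -0.1, -3.6]
width: 0.0431
```

```bash
python3 -m creep '[{"dx":0,"dy":0,"dz":0.002,"ax":0,"ay":0,"az":0,"grip":0},{"dx":0,"dy":0,"dz":0.002,"ax":0,"ay":0,"az":0,"grip":0},{"dx":0,"dy":0,"dz":0.002,"ax":0,"ay":0,"az":0,"grip":0},{"dx":0,"dy":0,"dz":0.002,"ax":0,"ay":0,"az":0,"grip":0},{"dx":0,"dy":0,"dz":0,"ax":0,"ay":0,"az":0,"grip":0}]'
```

```text
clock: 26.55
eef_pos: [0.4702, -0.3825, 0.0944]
eef_rot: [[0.001, 1.0, -0.003], [1.0, -0.001, 0.001], [0.001, -0.003, -1.0]]
contact_force: [0.8, 0.9, -3.6]
width: 0.0429
```

```bash
python3 -m creep '[{"dx":0,"dy":0,"dz":0.004,"ax":0,"ay":0,"az":0,"grip":0},{"dx":0,"dy":0,"dz":0.004,"ax":0,"ay":0,"az":0,"grip":0},{"dx":0,"dy":0,"dz":0.005,"ax":0,"ay":0,"az":0,"grip":0},{"dx":0,"dy":0,"dz":0.005,"ax":0,"ay":0,"az":0,"grip":0},{"dx":0,"dy":0,"dz":0.003,"ax":0,"ay":0,"az":0,"grip":0},{"dx":0,"dy":0,"dz":0,"ax":0,"ay":0,"az":0,"grip":0}]'
python3 -m creep '[{"dx":0,"dy":0,"dz":0,"ax":0,"ay":0,"az":0,"grip":62},{"dx":0,"dy":0,"dz":0,"ax":0,"ay":0,"az":0,"grip":62},{"dx":0,"dy":0,"dz":-0.002,"ax":0,"ay":0,"az":0,"grip":62},{"dx":0,"dy":0,"dz":0,"ax":0,"ay":0,"az":0,"grip":0},{"dx":0,"dy":0,"dz":0,"ax":0,"ay":0,"az":0,"grip":0},{"dx":0,"dy":0,"dz":0,"ax":0,"ay":0,"az":0,"grip":0},{"dx":0,"dy":0,"dz":0,"ax":0,"ay":0,"az":0,"grip":0},{"dx":0,"dy":0,"dz":0,"ax":0,"ay":0,"az":0,"grip":0}]' 30
```

```text
clock: 27.15
eef_pos: [0.47, -0.3823, 0.0729]
eef_rot: [[0.001, 1.0, -0.003], [1.0, -0.001, 0.001], [0.001, -0.003, -1.0]]
contact_force: [0.6, 1.3, -4.3]
width: 0.043
clock: 27.95
eef_pos: [0.4708, -0.3834, 0.0771]
eef_rot: [[0.001, 1.0, -0.001], [1.0, -0.001, -0.001], [-0.001, -0.001, -1.0]]
contact_force: [-3.1, 0.2, 5.9]
width: 0.0427
```

```bash
python3 -m creep '[{"dx":0,"dy":0,"dz":-0.015,"ax":0,"ay":0,"az":0,"grip":0},{"dx":0,"dy":0,"dz":-0.02,"ax":0,"ay":0,"az":0,"grip":0},{"dx":0,"dy":0,"dz":-0.03,"ax":0,"ay":0,"az":0,"grip":0},{"dx":0,"dy":0,"dz":-0.03,"ax":0,"ay":0,"az":0,"grip":0},{"dx":0,"dy":0,"dz":-0.02,"ax":0,"ay":0,"az":0,"grip":0},{"dx":0,"dy":0,"dz":0,"ax":0,"ay":0,"az":0,"grip":0}]'
python3 -m creep '[{"dx":0.025,"dy":0.009,"dz":0,"ax":0,"ay":0,"az":0,"grip":0},{"dx":0.045,"dy":0.017,"dz":0,"ax":0,"ay":0,"az":0,"grip":0},{"dx":0.045,"dy":0.017,"dz":0,"ax":0,"ay":0,"az":0,"grip":0},{"dx":0.045,"dy":0.017,"dz":0,"ax":0,"ay":0,"az":0,"grip":0},{"dx":0.045,"dy":0.017,"dz":0,"ax":0,"ay":0,"az":0,"grip":0},{"dx":0.045,"dy":0.017,"dz":0,"ax":0,"ay":0,"az":0,"grip":0},{"dx":0.045,"dy":0.017,"dz":0,"ax":0,"ay":0,"az":0,"grip":0},{"dx":0.041,"dy":0.014,"dz":0,"ax":0,"ay":0,"az":0,"grip":0},{"dx":0.022,"dy":0.009,"dz":0,"ax":0,"ay":0,"az":0,"grip":0},{"dx":0.012,"dy":0.005,"dz":0,"ax":0,"ay":0,"az":0,"grip":0},{"dx":0,"dy":0,"dz":0,"ax":0,"ay":0,"az":0,"grip":0},{"dx":0,"dy":0,"dz":0,"ax":0,"ay":0,"az":0,"grip":0}]'
python3 - <<'E'
from h import *
plan([.61,-.011,.068],down(-np.pi/2))
c=cam("side");cv2.imwrite("pics/b2.png",zoom(c,230,140,200,150,4,20))
E
```

```text
clock: 28.55
eef_pos: [0.4721, -0.384, 0.1948]
eef_rot: [[0.001, 1.0, 0.002], [1.0, -0.001, -0.005], [-0.005, 0.002, -1.0]]
contact_force: [0.7, 0.4, -3.7]
width: 0.0425
clock: 29.75
eef_pos: [0.6093, -0.0137, 0.1896]
eef_rot: [[0.001, 1.0, -0.004], [1.0, -0.001, -0.001], [-0.001, -0.004, -1.0]]
contact_force: [-0.5, 0.1, -2.6]
width: 0.0424
turn [-0.0038  0.0005 -0.0011] shift in new axes [0.0027 0.0007 0.1216] in old axes [0.0028 0.0012 0.1216]
```

View pics/b2.png

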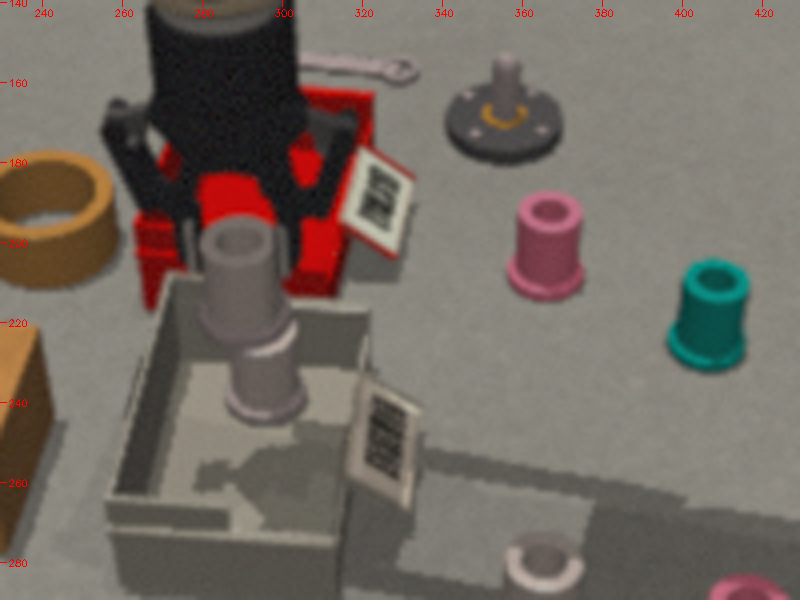

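The first sleeve stands upright in the grey bin at crop (265,370), and the second hangs straight above. I'll place it beside the first and go to s2.

```bash
python3 -m creep '[{"dx":0.003,"dy":0.001,"dz":0.03,"ax":-0.003,"ay":0,"az":0,"grip":0},{"dx":0,"dy":0,"dz":0.03,"ax":0,"ay":0,"az":0,"grip":0},{"dx":0,"dy":0,"dz":0.03,"ax":0,"ay":0,"az":0,"grip":0},{"dx":0,"dy":0,"dz":0.02,"ax":0,"ay":0,"az":0,"grip":0},{"dx":0,"dy":0,"dz":0.008,"ax":0,"ay":0,"az":0,"grip":0},{"dx":0,"dy":0,"dz":0.002,"ax":0,"ay":0,"az":0,"grip":0},{"dx":0,"dy":0,"dz":0,"ax":0,"ay":0,"az":0,"grip":0}]'
python3 -m creep '[{"dx":0,"dy":0,"dz":0,"ax":0,"ay":0,"az":0,"grip":70},{"dx":0,"dy":0,"dz":0,"ax":0,"ay":0,"az":0,"grip":70},{"dx":0,"dy":0,"dz":0,"ax":0,"ay":0,"az":0,"grip":70},{"dx":0,"dy":0,"dz":-0.03,"ax":0,"ay":0,"az":0,"grip":70},{"dx":0,"dy":0,"dz":-0.04,"ax":0,"ay":0,"az":0,"grip":70},{"dx":0,"dy":0,"dz":-0.04,"ax":0,"ay":0,"az":0,"grip":76},{"dx":0.021,"dy":-0.036,"dz":0,"ax":0,"ay":0,"az":0,"grip":76},{"dx":0.021,"dy":-0.036,"dz":0,"ax":0,"ay":0,"az":0,"grip":76},{"dx":0.021,"dy":-0.036,"dz":0,"ax":0,"ay":0,"az":0,"grip":76},{"dx":0.021,"dy":-0.036,"dz":0,"ax":0,"ay":0,"az":0,"grip":76},{"dx":0.021,"dy":-0.036,"dz":0,"ax":0,"ay":0,"az":0,"grip":76},{"dx":0,"dy":0,"dz":0,"ax":0,"ay":0,"az":0,"grip":76}]'
python3 -m creep '[{"dx":0,"dy":0,"dz":0.02,"ax":0,"ay":0,"az":0,"grip":76},{"dx":0,"dy":0,"dz":0.02,"ax":0,"ay":0,"az":0,"grip":76},{"dx":0,"dy":0,"dz":0,"ax":0,"ay":0,"az":0,"grip":76},{"dx":0,"dy":0,"dz":0,"ax":0,"ay":0,"az":0,"grip":76}]'
python3 - <<'E'
from h import *
plan([.4307,.0938,.054],down(-np.pi/2)); track(["s2"])
E
```

```text
clock: 30.5
eef_pos: [0.6116, -0.0107, 0.0714]
eef_rot: [[0.002, 1.0, 0.002], [1.0, -0.002, -0.0], [-0.0, 0.002, -1.0]]
contact_force: [0.2, -0.4, -2.7]
width: 0.0428
clock: 31.7
eef_pos: [0.4273, 0.0973, 0.1801]
eef_rot: [[-0.002, 1.0, -0.001], [1.0, 0.002, 0.001], [0.001, -0.001, -1.0]]
contact_force: [0.9, 1.0, 0.0]
width: 0.065
clock: 32.1
eef_pos: [0.4316, 0.0952, 0.1409]
eef_rot: [[0.001, 1.0, 0.001], [1.0, -0.001, -0.0], [-0.0, 0.001, -1.0]]
contact_force: [0.4, 0.1, 0.5]
width: 0.0648
turn [ 0.0012  0.0001 -0.0011] shift in new axes [-0.0014 -0.0009  0.0869] in old axes [-0.0014 -0.001   0.0869]
top s2 shift px -13 19 score 0.24
side s2 shift px 18 -4 score 0.5
```

```bash
python3 -m creep '[{"dx":-0.001,"dy":-0.001,"dz":0.03,"ax":0,"ay":0,"az":0,"grip":76},{"dx":0,"dy":0,"dz":0.03,"ax":0,"ay":0,"az":0,"grip":76},{"dx":0,"dy":0,"dz":0.024,"ax":0,"ay":0,"az":0,"grip":76},{"dx":0,"dy":0,"dz":0.002,"ax":0,"ay":0,"az":0,"grip":76},{"dx":0,"dy":0,"dz":0,"ax":0,"ay":0,"az":0,"grip":76},{"dx":0,"dy":0,"dz":0,"ax":0,"ay":0,"az":0,"grip":76}]'
python3 - <<'E'
from h import *
plan([.4307,.0938,.054],down(-np.pi/2))
E
python3 -m creep '[{"dx":0,"dy":0,"dz":0,"ax":0,"ay":0,"az":0,"grip":0},{"dx":0,"dy":0,"dz":0,"ax":0,"ay":0,"az":0,"grip":0},{"dx":0,"dy":0,"dz":0,"ax":0,"ay":0,"az":0,"grip":0},{"dx":0,"dy":0,"dz":0,"ax":0,"ay":0,"az":0,"grip":0},{"dx":0,"dy":0,"dz":-0.025,"ax":0,"ay":0,"az":0,"grip":0},{"dx":0,"dy":0,"dz":-0.03,"ax":0,"ay":0,"az":0,"grip":0},{"dx":0,"dy":0,"dz":-0.03,"ax":0,"ay":0,"az":0,"grip":0},{"dx":0,"dy":0,"dz":-0.02,"ax":0,"ay":0,"az":0,"grip":0},{"dx":0,"dy":0,"dz":0,"ax":0,"ay":0,"az":0,"grip":0}]' 30
python3 - <<'E'
from h import *
plan([.4713,-.3825,.16],down(-np.pi/2))
E
```

```text
clock: 32.8
eef_pos: [0.4318, 0.0944, 0.0561]
eef_rot: [[0.001, 1.0, 0.004], [1.0, -0.001, 0.0], [0.0, 0.004, -1.0]]
contact_force: [1.0, 0.1, 1.2]
width: 0.0648
turn [ 0.0039 -0.0001 -0.001 ] shift in new axes [-0.0006 -0.0011  0.0021] in old axes [-0.0006 -0.0011  0.0021]
clock: 33.7
eef_pos: [0.4324, 0.0945, 0.1629]
eef_rot: [[0.001, 1.0, 0.008], [1.0, -0.001, 0.0], [0.0, 0.008, -1.0]]
contact_force: [0.6, -1.0, -4.0]
width: 0.0433
turn [ 0.0081 -0.0003 -0.0008] shift in new axes [-0.477   0.0389  0.0029] in old axes [-0.4769  0.0393  0.0031]
```

```bash
python3 -m creep '[{"dx":-0.022,"dy":0.003,"dz":0,"ax":0.004,"ay":0,"az":0,"grip":0},{"dx":-0.047,"dy":0.004,"dz":0,"ax":0,"ay":0,"az":0,"grip":0},{"dx":-0.047,"dy":0.004,"dz":0,"ax":0,"ay":0,"az":0,"grip":0},{"dx":-0.047,"dy":0.004,"dz":0,"ax":0,"ay":0,"az":0,"grip":0},{"dx":-0.047,"dy":0.004,"dz":0,"ax":0,"ay":0,"az":0,"grip":0},{"dx":-0.047,"dy":0.004,"dz":0,"ax":0,"ay":0,"az":0,"grip":0},{"dx":-0.047,"dy":0.004,"dz":0,"ax":0,"ay":0,"az":0,"grip":0},{"dx":-0.047,"dy":0.004,"dz":0,"ax":0,"ay":0,"az":0,"grip":0},{"dx":-0.047,"dy":0.003,"dz":0,"ax":0,"ay":0,"az":0,"grip":0},{"dx":-0.045,"dy":0.003,"dz":0,"ax":0,"ay":0,"az":0,"grip":0},{"dx":-0.022,"dy":0.002,"dz":0,"ax":0,"ay":0,"az":0,"grip":0},{"dx":-0.012,"dy":0,"dz":0,"ax":0,"ay":0,"az":0,"grip":0}]'
python3 -m creep '[{"dx":0,"dy":0,"dz":0,"ax":0,"ay":0,"az":0,"grip":0},{"dx":0,"dy":0,"dz":0,"ax":0,"ay":0,"az":0,"grip":0},{"dx":0,"dy":0,"dz":0.012,"ax":0,"ay":0,"az":0,"grip":0},{"dx":0,"dy":0,"dz":0.012,"ax":0,"ay":0,"az":0,"grip":0},{"dx":0,"dy":0,"dz":0,"ax":0,"ay":0,"az":0,"grip":0},{"dx":0,"dy":0,"dz":0,"ax":0,"ay":0,"az":0,"grip":0},{"dx":0,"dy":0,"dz":0,"ax":0,"ay":0,"az":0,"grip":0}]' 20
python3 - <<'E'
from h import *
plan([.4713,-.3825,.118],down(-np.pi/2))
E
```

```text
clock: 34.9
eef_pos: [0.4676, -0.3843, 0.1572]
eef_rot: [[0.003, 1.0, -0.005], [1.0, -0.003, 0.002], [0.002, -0.005, -1.0]]
contact_force: [0.2, 0.5, -3.6]
width: 0.0434
clock: 35.6
eef_pos: [0.4687, -0.3826, 0.1355]
eef_rot: [[0.001, 1.0, -0.003], [1.0, -0.001, -0.0], [-0.0, -0.003, -1.0]]
contact_force: [-0.3, -0.1, -2.6]
width: 0.0435
turn [-0.0027  0.0003 -0.0006] shift in new axes [0.0001 0.0026 0.0175] in old axes [0.0001 0.0026 0.0175]
```

```bash
python3 -m creep '[{"dx":0,"dy":0.002,"dz":0.003,"ax":-0.002,"ay":0,"az":0,"grip":0},{"dx":0,"dy":0,"dz":0.005,"ax":0,"ay":0,"az":0,"grip":0},{"dx":0,"dy":0,"dz":0.005,"ax":0,"ay":0,"az":0,"grip":0},{"dx":0,"dy":0,"dz":0.005,"ax":0,"ay":0,"az":0,"grip":0},{"dx":0,"dy":0,"dz":0.002,"ax":0,"ay":0,"az":0,"grip":0},{"dx":0,"dy":0,"dz":0,"ax":0,"ay":0,"az":0,"grip":0}]'
python3 -m creep '[{"dx":0,"dy":0,"dz":0.004,"ax":0,"ay":0,"az":0,"grip":0},{"dx":0,"dy":0,"dz":0.003,"ax":0,"ay":0,"az":0,"grip":0},{"dx":0,"dy":0,"dz":0.002,"ax":0,"ay":0,"az":0,"grip":0},{"dx":0,"dy":0,"dz":0.002,"ax":0,"ay":0,"az":0,"grip":0},{"dx":0,"dy":0,"dz":0,"ax":0,"ay":0,"az":0,"grip":0}]'
python3 -m creep '[{"dx":0,"dy":0,"dz":0.002,"ax":0,"ay":0,"az":0,"grip":0},{"dx":0,"dy":0,"dz":0.002,"ax":0,"ay":0,"az":0,"grip":0},{"dx":0,"dy":0,"dz":0,"ax":0,"ay":0,"az":0,"grip":0}]'
```

```text
clock: 36.2
eef_pos: [0.4701, -0.3824, 0.1145]
eef_rot: [[0.001, 1.0, -0.002], [1.0, -0.001, 0.001], [0.001, -0.002, -1.0]]
contact_force: [0.6, -0.2, -3.3]
width: 0.0432
clock: 36.7
eef_pos: [0.4703, -0.3825, 0.1039]
eef_rot: [[0.001, 1.0, -0.001], [1.0, -0.001, 0.0], [0.0, -0.001, -1.0]]
contact_force: [0.6, -0.6, -1.6]
width: 0.0434
clock: 37.0
eef_pos: [0.4703, -0.3825, 0.0999]
eef_rot: [[0.001, 1.0, -0.001], [1.0, -0.001, 0.0], [0.0, -0.001, -1.0]]
contact_force: [-0.6, -0.1, -3.1]
width: 0.0436
```

```bash
python3 -m creep '[{"dx":0,"dy":0,"dz":0.002,"ax":0,"ay":0,"az":0,"grip":0},{"dx":0,"dy":0,"dz":0.002,"ax":0,"ay":0,"az":0,"grip":0},{"dx":0,"dy":0,"dz":0,"ax":0,"ay":0,"az":0,"grip":0}]'
python3 -m creep '[{"dx":0,"dy":0,"dz":0.002,"ax":0,"ay":0,"az":0,"grip":0},{"dx":0,"dy":0,"dz":0.002,"ax":0,"ay":0,"az":0,"grip":0},{"dx":0,"dy":0,"dz":0,"ax":0,"ay":0,"az":0,"grip":0}]'
```

```text
clock: 37.3
eef_pos: [0.4703, -0.3825, 0.0958]
eef_rot: [[0.001, 1.0, -0.001], [1.0, -0.001, 0.0], [0.0, -0.001, -1.0]]
contact_force: [-0.5, 1.0, -2.5]
width: 0.0431
clock: 37.6
eef_pos: [0.4703, -0.3825, 0.0918]
eef_rot: [[0.001, 1.0, -0.001], [1.0, -0.001, 0.0], [0.0, -0.001, -1.0]]
contact_force: [0.4, 0.2, -3.1]
width: 0.0437
```

```bash
python3 -m creep '[{"dx":0,"dy":0,"dz":0.004,"ax":0,"ay":0,"az":0,"grip":0},{"dx":0,"dy":0,"dz":0.004,"ax":0,"ay":0,"az":0,"grip":0},{"dx":0,"dy":0,"dz":0.004,"ax":0,"ay":0,"az":0,"grip":0},{"dx":0,"dy":0,"dz":0.003,"ax":0,"ay":0,"az":0,"grip":0},{"dx":0,"dy":0,"dz":0.002,"ax":0,"ay":0,"az":0,"grip":0},{"dx":0,"dy":0,"dz":0,"ax":0,"ay":0,"az":0,"grip":0}]'
python3 -m creep '[{"dx":0,"dy":0,"dz":0,"ax":0,"ay":0,"az":0,"grip":62},{"dx":0,"dy":0,"dz":0,"ax":0,"ay":0,"az":0,"grip":62},{"dx":0,"dy":0,"dz":0,"ax":0,"ay":0,"az":0,"grip":62},{"dx":0,"dy":0,"dz":0,"ax":0,"ay":0,"az":0,"grip":0},{"dx":0,"dy":0,"dz":0,"ax":0,"ay":0,"az":0,"grip":0},{"dx":0,"dy":0,"dz":0,"ax":0,"ay":0,"az":0,"grip":0},{"dx":0,"dy":0,"dz":0,"ax":0,"ay":0,"az":0,"grip":0},{"dx":0,"dy":0,"dz":0,"ax":0,"ay":0,"az":0,"grip":0}]' 30
python3 -m creep '[{"dx":0,"dy":0,"dz":-0.015,"ax":0,"ay":0,"az":0,"grip":0},{"dx":0,"dy":0,"dz":-0.02,"ax":0,"ay":0,"az":0,"grip":0},{"dx":0,"dy":0,"dz":-0.03,"ax":0,"ay":0,"az":0,"grip":0},{"dx":0,"dy":0,"dz":-0.03,"ax":0,"ay":0,"az":0,"grip":0},{"dx":0,"dy":0,"dz":-0.02,"ax":0,"ay":0,"az":0,"grip":0},{"dx":0,"dy":0,"dz":0,"ax":0,"ay":0,"az":0,"grip":0}]'
python3 - <<'E'
from h import *
plan([.61,.05,.18],down(-np.pi/2))
t=cam("top");c=cam("side");cv2.imwrite("pics/b3.png",np.vstack([np.hstack([zoom(c,240,185,100,100,4),zoom(c,310,280,90,100,4)]),zoom(t,190,230,190,45,4)]))
E
```

```text
clock: 38.2
eef_pos: [0.4702, -0.3825, 0.0748]
eef_rot: [[0.001, 1.0, -0.002], [1.0, -0.001, 0.001], [0.001, -0.002, -1.0]]
contact_force: [-0.0, -0.4, -3.0]
width: 0.0434
clock: 39.0
eef_pos: [0.4706, -0.3831, 0.0761]
eef_rot: [[0.001, 1.0, -0.001], [1.0, -0.001, -0.001], [-0.001, -0.001, -1.0]]
contact_force: [-2.5, 0.6, 6.0]
width: 0.0432
clock: 39.6
eef_pos: [0.472, -0.384, 0.1941]
eef_rot: [[0.001, 1.0, 0.004], [1.0, -0.001, -0.004], [-0.004, 0.004, -1.0]]
contact_force: [1.0, -0.3, -2.8]
width: 0.0434
turn [ 0.0035  0.0044 -0.001 ] shift in new axes [0.434  0.138  0.0141] in old axes [0.4342 0.1375 0.0126]
```

View pics/b3.png

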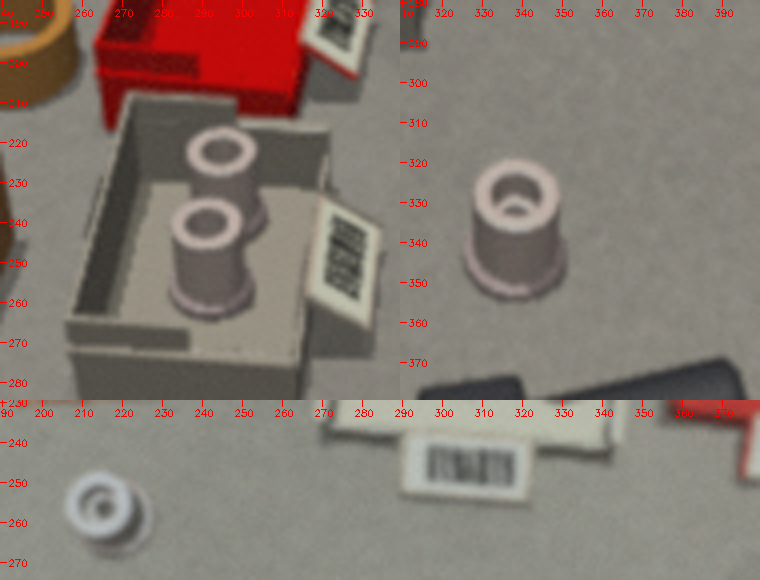

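Two sleeves stand upright in the grey bin. s1 has been knocked and now has its rim at top (214.4,255.4) and side (338.5,328).

```bash
python3 -m creep '[{"dx":0.025,"dy":0.008,"dz":0,"ax":0,"ay":0,"az":0,"grip":0},{"dx":0.046,"dy":0.014,"dz":0,"ax":0,"ay":0,"az":0,"grip":0},{"dx":0.046,"dy":0.014,"dz":0,"ax":0,"ay":0,"az":0,"grip":0},{"dx":0.046,"dy":0.015,"dz":0,"ax":0,"ay":0,"az":0,"grip":0},{"dx":0.046,"dy":0.015,"dz":0,"ax":0,"ay":0,"az":0,"grip":0},{"dx":0.046,"dy":0.015,"dz":0,"ax":0,"ay":0,"az":0,"grip":0},{"dx":0.046,"dy":0.015,"dz":0,"ax":0,"ay":0,"az":0,"grip":0},{"dx":0.046,"dy":0.015,"dz":0,"ax":0,"ay":0,"az":0,"grip":0},{"dx":0.046,"dy":0.015,"dz":0,"ax":0,"ay":0,"az":0,"grip":0},{"dx":0.025,"dy":0.008,"dz":0,"ax":0,"ay":0,"az":0,"grip":0},{"dx":0.013,"dy":0.004,"dz":0,"ax":0,"ay":0,"az":0,"grip":0},{"dx":0,"dy":0,"dz":0,"ax":0,"ay":0,"az":0,"grip":0}]'
python3 -m creep '[{"dx":0,"dy":0,"dz":0.01,"ax":0,"ay":0,"az":0,"grip":0},{"dx":0,"dy":0,"dz":0,"ax":0,"ay":0,"az":0,"grip":0},{"dx":0,"dy":0,"dz":0,"ax":0,"ay":0,"az":0,"grip":0}]'
python3 - <<'E'
from h import *
from scipy.optimize import least_squares
plan([.61,.0485,.068],down(-np.pi/2))
t=cam("top");s=cam("side");r=least_squares(lambda P:np.r_[proj(t,P)[0]-[214.4,255.4],proj(s,P)[0]-[338.5,328]],[.5,.2,.06]);print(r.x,r.fun)
E
```

```text
clock: 40.9
eef_pos: [0.608, 0.0497, 0.1879]
eef_rot: [[-0.001, 1.0, -0.004], [1.0, 0.001, 0.0], [0.0, -0.004, -1.0]]
contact_force: [0.5, -1.2, -3.3]
width: 0.0431
clock: 41.2
eef_pos: [0.6082, 0.0467, 0.1791]
eef_rot: [[0.003, 1.0, -0.003], [1.0, -0.003, -0.0], [-0.0, -0.003, -1.0]]
contact_force: [0.3, 0.2, -3.4]
width: 0.0429
turn [-0.003   0.0002 -0.0029] shift in new axes [0.0018 0.0018 0.1111] in old axes [0.0019 0.0021 0.1111]
[0.48202497 0.22583021 0.05943272] [ 0.00218761 -0.01000127  0.00755187  0.00196159]
```

```bash
python3 -m creep '[{"dx":0.002,"dy":0.002,"dz":0.03,"ax":-0.003,"ay":0,"az":-0.002,"grip":0},{"dx":0,"dy":0,"dz":0.03,"ax":0,"ay":0,"az":0,"grip":0},{"dx":0,"dy":0,"dz":0.03,"ax":0,"ay":0,"az":0,"grip":0},{"dx":0,"dy":0,"dz":0.014,"ax":0,"ay":0,"az":0,"grip":0},{"dx":0,"dy":0,"dz":0.005,"ax":0,"ay":0,"az":0,"grip":0},{"dx":0,"dy":0,"dz":0.001,"ax":0,"ay":0,"az":0,"grip":0},{"dx":0,"dy":0,"dz":0,"ax":0,"ay":0,"az":0,"grip":0}]'
python3 -m creep '[{"dx":0,"dy":0,"dz":0,"ax":0,"ay":0,"az":0,"grip":70},{"dx":0,"dy":0,"dz":0,"ax":0,"ay":0,"az":0,"grip":70},{"dx":0,"dy":0,"dz":0,"ax":0,"ay":0,"az":0,"grip":70},{"dx":0,"dy":0,"dz":-0.03,"ax":0,"ay":0,"az":0,"grip":70},{"dx":0,"dy":0,"dz":-0.04,"ax":0,"ay":0,"az":0,"grip":70},{"dx":0,"dy":0,"dz":-0.04,"ax":0,"ay":0,"az":0,"grip":76},{"dx":0.035,"dy":-0.025,"dz":0,"ax":0,"ay":0,"az":0,"grip":76},{"dx":0.035,"dy":-0.025,"dz":0,"ax":0,"ay":0,"az":0,"grip":76},{"dx":0.035,"dy":-0.026,"dz":0,"ax":0,"ay":0,"az":0,"grip":76},{"dx":0.035,"dy":-0.026,"dz":0,"ax":0,"ay":0,"az":0,"grip":76},{"dx":0.037,"dy":-0.026,"dz":0,"ax":0,"ay":0,"az":0,"grip":76},{"dx":0,"dy":0,"dz":0,"ax":0,"ay":0,"az":0,"grip":76}]'
python3 -m creep '[{"dx":0,"dy":0,"dz":0.02,"ax":0,"ay":0,"az":0,"grip":76},{"dx":0,"dy":0,"dz":0.02,"ax":0,"ay":0,"az":0,"grip":76},{"dx":0,"dy":0,"dz":0,"ax":0,"ay":0,"az":0,"grip":76},{"dx":0,"dy":0,"dz":0,"ax":0,"ay":0,"az":0,"grip":76}]'
python3 - <<'E'
from h import *
plan([.482,.226,.054],down(-np.pi/2))
E
```

```text
clock: 42.0
eef_pos: [0.6124, 0.05, 0.0718]
eef_rot: [[-0.001, 1.0, 0.005], [1.0, 0.001, -0.0], [-0.0, 0.005, -1.0]]
contact_force: [0.0, 0.1, -3.0]
width: 0.0432
clock: 43.2
eef_pos: [0.4798, 0.2308, 0.1804]
eef_rot: [[-0.006, 1.0, 0.001], [1.0, 0.006, 0.002], [0.002, 0.001, -1.0]]
contact_force: [0.2, -1.3, -0.1]
width: 0.0648
clock: 43.6
eef_pos: [0.4831, 0.2266, 0.1402]
eef_rot: [[-0.001, 1.0, 0.002], [1.0, 0.001, -0.0], [-0.0, 0.002, -1.0]]
contact_force: [-0.5, -0.5, 0.5]
width: 0.065
turn [0.0017 0.0002 0.0006] shift in new axes [-0.0006 -0.0011  0.0862] in old axes [-0.0006 -0.0012  0.0862]
```

```bash
python3 -m creep '[{"dx":-0.001,"dy":-0.001,"dz":0.03,"ax":0,"ay":0,"az":0,"grip":76},{"dx":0,"dy":0,"dz":0.03,"ax":0,"ay":0,"az":0,"grip":76},{"dx":0,"dy":0,"dz":0.024,"ax":0,"ay":0,"az":0,"grip":76},{"dx":0,"dy":0,"dz":0.002,"ax":0,"ay":0,"az":0,"grip":76},{"dx":0,"dy":0,"dz":0,"ax":0,"ay":0,"az":0,"grip":76},{"dx":0,"dy":0,"dz":0,"ax":0,"ay":0,"az":0,"grip":76}]' 
python3 -m creep '[{"dx":0,"dy":0,"dz":0,"ax":0,"ay":0,"az":0,"grip":0},{"dx":0,"dy":0,"dz":0,"ax":0,"ay":0,"az":0,"grip":0},{"dx":0,"dy":0,"dz":0,"ax":0,"ay":0,"az":0,"grip":0},{"dx":0,"dy":0,"dz":0,"ax":0,"ay":0,"az":0,"grip":0},{"dx":0,"dy":0,"dz":-0.025,"ax":0,"ay":0,"az":0,"grip":0},{"dx":0,"dy":0,"dz":-0.03,"ax":0,"ay":0,"az":0,"grip":0},{"dx":0,"dy":0,"dz":-0.03,"ax":0,"ay":0,"az":0,"grip":0},{"dx":0,"dy":0,"dz":-0.02,"ax":0,"ay":0,"az":0,"grip":0},{"dx":0,"dy":0,"dz":0,"ax":0,"ay":0,"az":0,"grip":0}]' 30
python3 - <<'E'
from h import *
plan([.4713,-.3825,.16],down(-np.pi/2))
E
```

```text
clock: 44.2
eef_pos: [0.4837, 0.2264, 0.056]
eef_rot: [[-0.001, 1.0, 0.005], [1.0, 0.001, 0.001], [0.001, 0.005, -1.0]]
contact_force: [-0.4, -0.1, -0.7]
width: 0.0646
clock: 45.1
eef_pos: [0.484, 0.2268, 0.1627]
eef_rot: [[-0.001, 1.0, 0.009], [1.0, 0.001, 0.002], [0.002, 0.009, -1.0]]
contact_force: [1.3, 0.6, -3.1]
width: 0.0434
turn [ 0.0088 -0.002   0.0012] shift in new axes [-0.6093 -0.0127  0.0027] in old axes [-0.6093 -0.0134  0.0014]
```

```bash
python3 -m creep '[{"dx":-0.023,"dy":0,"dz":0,"ax":0.004,"ay":0,"az":0,"grip":0},{"dx":-0.047,"dy":-0.001,"dz":0,"ax":0,"ay":0,"az":0,"grip":0},{"dx":-0.047,"dy":-0.001,"dz":0,"ax":0,"ay":0,"az":0,"grip":0},{"dx":-0.047,"dy":-0.001,"dz":0,"ax":0,"ay":0,"az":0,"grip":0},{"dx":-0.047,"dy":-0.001,"dz":0,"ax":0,"ay":0,"az":0,"grip":0},{"dx":-0.047,"dy":-0.001,"dz":0,"ax":0,"ay":0,"az":0,"grip":0},{"dx":-0.047,"dy":-0.001,"dz":0,"ax":0,"ay":0,"az":0,"grip":0},{"dx":-0.047,"dy":-0.001,"dz":0,"ax":0,"ay":0,"az":0,"grip":0},{"dx":-0.047,"dy":-0.001,"dz":0,"ax":0,"ay":0,"az":0,"grip":0},{"dx":-0.047,"dy":-0.001,"dz":0,"ax":0,"ay":0,"az":0,"grip":0},{"dx":-0.047,"dy":-0.001,"dz":0,"ax":0,"ay":0,"az":0,"grip":0},{"dx":-0.047,"dy":-0.001,"dz":0,"ax":0,"ay":0,"az":0,"grip":0}]'
python3 -m creep '[{"dx":-0.04,"dy":-0.001,"dz":0,"ax":0,"ay":0,"az":0,"grip":0},{"dx":-0.018,"dy":0,"dz":0,"ax":0,"ay":0,"az":0,"grip":0},{"dx":-0.01,"dy":0,"dz":0,"ax":0,"ay":0,"az":0,"grip":0},{"dx":0,"dy":0,"dz":0,"ax":0,"ay":0,"az":0,"grip":0},{"dx":0,"dy":0,"dz":0,"ax":0,"ay":0,"az":0,"grip":0},{"dx":0,"dy":0,"dz":0.012,"ax":0,"ay":0,"az":0,"grip":0},{"dx":0,"dy":0,"dz":0.012,"ax":0,"ay":0,"az":0,"grip":0},{"dx":0,"dy":0,"dz":0,"ax":0,"ay":0,"az":0,"grip":0},{"dx":0,"dy":0,"dz":0,"ax":0,"ay":0,"az":0,"grip":0},{"dx":0,"dy":0,"dz":0,"ax":0,"ay":0,"az":0,"grip":0}]' 20
python3 - <<'E'
from h import *
plan([.4708,-.3825,.118],down(-np.pi/2))
E
```

```text
clock: 46.3
eef_pos: [0.4701, -0.3153, 0.157]
eef_rot: [[-0.001, 1.0, -0.004], [1.0, 0.001, 0.002], [0.002, -0.004, -1.0]]
contact_force: [-0.2, 0.4, -2.6]
width: 0.0436
clock: 47.3
eef_pos: [0.4705, -0.3819, 0.1351]
eef_rot: [[-0.001, 1.0, -0.002], [1.0, 0.001, -0.0], [-0.0, -0.002, -1.0]]
contact_force: [0.1, 0.6, -2.4]
width: 0.0435
turn [-0.0018  0.0002  0.0013] shift in new axes [-0.0006  0.0003  0.0171] in old axes [-0.0006  0.0003  0.0171]
```

```bash
python3 -m creep '[{"dx":-0.0005,"dy":0,"dz":0.004,"ax":-0.002,"ay":0,"az":0,"grip":0},{"dx":0,"dy":0,"dz":0.005,"ax":0,"ay":0,"az":0,"grip":0},{"dx":0,"dy":0,"dz":0.005,"ax":0,"ay":0,"az":0,"grip":0},{"dx":0,"dy":0,"dz":0.005,"ax":0,"ay":0,"az":0,"grip":0},{"dx":0,"dy":0,"dz":0.003,"ax":0,"ay":0,"az":0,"grip":0},{"dx":0,"dy":0,"dz":0,"ax":0,"ay":0,"az":0,"grip":0}]'
python3 -m creep '[{"dx":0,"dy":0,"dz":0.003,"ax":0,"ay":0,"az":0,"grip":0},{"dx":0,"dy":0,"dz":0.003,"ax":0,"ay":0,"az":0,"grip":0},{"dx":0,"dy":0,"dz":0.002,"ax":0,"ay":0,"az":0,"grip":0},{"dx":0,"dy":0,"dz":0,"ax":0,"ay":0,"az":0,"grip":0}]'
python3 -m creep '[{"dx":0,"dy":0,"dz":0.0015,"ax":0,"ay":0,"az":0,"grip":0},{"dx":0,"dy":0,"dz":0.0015,"ax":0,"ay":0,"az":0,"grip":0},{"dx":0,"dy":0,"dz":0,"ax":0,"ay":0,"az":0,"grip":0}]'
```

```text
clock: 47.9
eef_pos: [0.4699, -0.3821, 0.112]
eef_rot: [[-0.001, 1.0, -0.001], [1.0, 0.001, 0.001], [0.001, -0.001, -1.0]]
contact_force: [0.8, -0.1, -2.9]
width: 0.0438
clock: 48.3
eef_pos: [0.4701, -0.3823, 0.1045]
eef_rot: [[-0.001, 1.0, -0.001], [1.0, 0.001, 0.0], [0.0, -0.001, -1.0]]
contact_force: [-0.0, -0.6, -3.3]
width: 0.0439
clock: 48.6
eef_pos: [0.4703, -0.3825, 0.1018]
eef_rot: [[-0.001, 1.0, 0.0], [1.0, 0.001, 0.0], [0.0, 0.0, -1.0]]
contact_force: [0.3, 0.1, -3.9]
width: 0.0432
```

```bash
python3 -m creep '[{"dx":0,"dy":0,"dz":0.001,"ax":0,"ay":0,"az":0,"grip":0},{"dx":0,"dy":0,"dz":0.0005,"ax":0,"ay":0,"az":0,"grip":0},{"dx":0,"dy":0,"dz":0,"ax":0,"ay":0,"az":0,"grip":0}]'
python3 -m creep '[{"dx":0,"dy":0,"dz":0.001,"ax":0,"ay":0,"az":0,"grip":0},{"dx":0,"dy":0,"dz":0.0005,"ax":0,"ay":0,"az":0,"grip":0},{"dx":0,"dy":0,"dz":0,"ax":0,"ay":0,"az":0,"grip":0}]'
```

```text
clock: 48.9
eef_pos: [0.4706, -0.3826, 0.1008]
eef_rot: [[-0.001, 1.0, 0.001], [1.0, 0.001, -0.0], [-0.0, 0.001, -1.0]]
contact_force: [0.5, 0.9, -0.1]
width: 0.0435
clock: 49.2
eef_pos: [0.4708, -0.3828, 0.1003]
eef_rot: [[-0.001, 1.0, 0.001], [1.0, 0.001, -0.001], [-0.001, 0.001, -1.0]]
contact_force: [-1.5, 2.0, 6.2]
width: 0.0435
```

It stops about 30 mm above the base, with the force rising from -3 to +6 N, so the bore is unfinished. It goes in the red bin.

```bash
python3 -m creep '[{"dx":0,"dy":0,"dz":0,"ax":0,"ay":0,"az":0,"grip":0},{"dx":0,"dy":0,"dz":0,"ax":0,"ay":0,"az":0,"grip":0},{"dx":0,"dy":0,"dz":-0.015,"ax":0,"ay":0,"az":0,"grip":0},{"dx":0,"dy":0,"dz":-0.02,"ax":0,"ay":0,"az":0,"grip":0},{"dx":0,"dy":0,"dz":-0.03,"ax":0,"ay":0,"az":0,"grip":0},{"dx":0,"dy":0,"dz":-0.02,"ax":0,"ay":0,"az":0,"grip":0},{"dx":0,"dy":0,"dz":-0.005,"ax":0,"ay":0,"az":0,"grip":0}]' 30
python3 -m creep '[{"dx":0.015,"dy":0.02,"dz":0,"ax":0,"ay":0,"az":0,"grip":0},{"dx":0.028,"dy":0.035,"dz":0,"ax":0,"ay":0,"az":0,"grip":0},{"dx":0.028,"dy":0.035,"dz":0,"ax":0,"ay":0,"az":0,"grip":0},{"dx":0.028,"dy":0.035,"dz":0,"ax":0,"ay":0,"az":0,"grip":0},{"dx":0.022,"dy":0.025,"dz":0,"ax":0,"ay":0,"az":0,"grip":0},{"dx":0.012,"dy":0.014,"dz":0,"ax":0,"ay":0,"az":0,"grip":0},{"dx":0,"dy":0,"dz":0,"ax":0,"ay":0,"az":0,"grip":0},{"dx":0,"dy":0,"dz":0,"ax":0,"ay":0,"az":0,"grip":0}]'
python3 - <<'E'
from h import *
plan([.6355,-.2495,.064],down(-np.pi/2))
E
```

```text
clock: 49.9
eef_pos: [0.4714, -0.3839, 0.1926]
eef_rot: [[-0.001, 1.0, 0.004], [1.0, 0.001, -0.004], [-0.004, 0.004, -1.0]]
contact_force: [-0.1, -0.2, -3.4]
width: 0.0437
clock: 50.7
eef_pos: [0.6334, -0.2495, 0.1878]
eef_rot: [[-0.002, 1.0, -0.002], [1.0, 0.002, 0.0], [0.0, -0.002, -1.0]]
contact_force: [0.4, -0.4, -3.9]
width: 0.0434
turn [-0.0021 -0.0001  0.0016] shift in new axes [-0.      0.0021  0.1238] in old axes [-1.000e-04  2.400e-03  1.238e-01]
```

```bash
python3 -m creep '[{"dx":0,"dy":0.001,"dz":0.03,"ax":0,"ay":0,"az":0,"grip":0},{"dx":0,"dy":0,"dz":0.03,"ax":0,"ay":0,"az":0,"grip":0},{"dx":0,"dy":0,"dz":0.03,"ax":0,"ay":0,"az":0,"grip":0},{"dx":0,"dy":0,"dz":0.02,"ax":0,"ay":0,"az":0,"grip":0},{"dx":0,"dy":0,"dz":0.009,"ax":0,"ay":0,"az":0,"grip":0},{"dx":0,"dy":0,"dz":0.002,"ax":0,"ay":0,"az":0,"grip":0},{"dx":0,"dy":0,"dz":0,"ax":0,"ay":0,"az":0,"grip":0}]'
python3 -m creep '[{"dx":0,"dy":0,"dz":0,"ax":0,"ay":0,"az":0,"grip":70},{"dx":0,"dy":0,"dz":0,"ax":0,"ay":0,"az":0,"grip":70},{"dx":0,"dy":0,"dz":0,"ax":0,"ay":0,"az":0,"grip":70},{"dx":0,"dy":0,"dz":-0.03,"ax":0,"ay":0,"az":0,"grip":70},{"dx":0,"dy":0,"dz":-0.05,"ax":0,"ay":0,"az":0,"grip":70},{"dx":0,"dy":0,"dz":-0.05,"ax":0,"ay":0,"az":0,"grip":70},{"dx":0,"dy":0,"dz":-0.02,"ax":0,"ay":0,"az":-0.15,"grip":100},{"dx":0,"dy":0,"dz":0,"ax":0,"ay":0,"az":-0.15,"grip":100},{"dx":0,"dy":0,"dz":0,"ax":0,"ay":0,"az":-0.15,"grip":100},{"dx":0,"dy":0,"dz":0,"ax":0,"ay":0,"az":-0.15,"grip":100},{"dx":0,"dy":0,"dz":0,"ax":0,"ay":0,"az":-0.15,"grip":100},{"dx":0,"dy":0,"dz":0,"ax":0,"ay":0,"az":-0.15,"grip":100}]'
python3 -m creep '[{"dx":0,"dy":0,"dz":0,"ax":0,"ay":0,"az":-0.15,"grip":100},{"dx":0,"dy":0,"dz":0,"ax":0,"ay":0,"az":-0.15,"grip":100},{"dx":0,"dy":0,"dz":0,"ax":0,"ay":0,"az":0,"grip":100},{"dx":0,"dy":0,"dz":0,"ax":0,"ay":0,"az":0,"grip":100}]'
python3 - <<'E'
from h import *
p,R=tcp();plan([.4918,.381,.2],R);plan([.4918,.381,.2],down(.24));print(robot.state()["q"])
t=cam("top");s=cam("side");cv2.imwrite("pics/b4.png",np.hstack([zoom(s,240,135,110,160,3.5,20),zoom(s,240,370,115,75,3.5,20)]) if 0 else zoom(s,230,140,130,170,3.4,20))
E
```

```text
clock: 51.4
eef_pos: [0.6352, -0.2503, 0.0687]
eef_rot: [[-0.0, 1.0, 0.001], [1.0, 0.0, -0.001], [-0.001, 0.001, -1.0]]
contact_force: [0.1, 0.2, -2.4]
width: 0.0434
clock: 52.6
eef_pos: [0.6355, -0.2493, 0.2189]
eef_rot: [[-0.788, 0.616, 0.001], [0.616, 0.788, -0.001], [-0.001, 0.0, -1.0]]
contact_force: [0.6, -0.1, 0.4]
width: 0.0853
clock: 53.0
eef_pos: [0.6354, -0.2493, 0.2185]
eef_rot: [[-0.931, 0.365, 0.001], [0.365, 0.931, -0.0], [-0.001, -0.0, -1.0]]
contact_force: [0.6, -0.1, -0.4]
width: 0.0854
turn [0. 0. 0.] shift in new axes [0.3638 0.5344 0.0181] in old axes [0.3638 0.5344 0.0181]
turn [-4.000e-04  8.000e-04 -6.137e-01] shift in new axes [-0.0104  0.6464  0.0185] in old axes [0.3638 0.5344 0.0181]
[-4.89343136e-01  3.81117482e-01  1.40039581e+00 -5.21748298e-06
  1.35924784e+00 -1.68644467e+00]
```

View pics/b4.png

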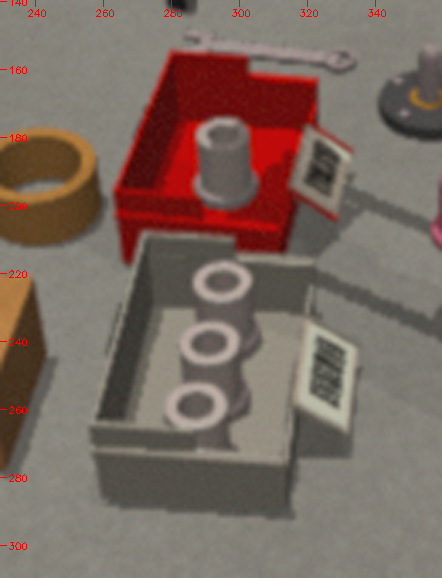

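All four are sorted: one in the red bin and three upright in the grey. Back to the scanner.

```bash
python3 -m creep '[{"dx":0.026,"dy":0.038,"dz":0,"ax":0,"ay":0,"az":0,"grip":100},{"dx":0.026,"dy":0.038,"dz":0,"ax":0,"ay":0,"az":0,"grip":100},{"dx":0.026,"dy":0.038,"dz":0,"ax":0,"ay":0,"az":0,"grip":100},{"dx":0.026,"dy":0.038,"dz":0,"ax":0,"ay":0,"az":0,"grip":100},{"dx":0.026,"dy":0.038,"dz":0,"ax":0,"ay":0,"az":0,"grip":100},{"dx":0.026,"dy":0.038,"dz":0,"ax":0,"ay":0,"az":0,"grip":100},{"dx":0.026,"dy":0.038,"dz":0,"ax":0,"ay":0,"az":0,"grip":100},{"dx":0.026,"dy":0.038,"dz":0,"ax":0,"ay":0,"az":0,"grip":100},{"dx":0.026,"dy":0.038,"dz":0,"ax":0,"ay":0,"az":0,"grip":100},{"dx":0.026,"dy":0.038,"dz":0,"ax":0,"ay":0,"az":0,"grip":100},{"dx":0.026,"dy":0.038,"dz":0,"ax":0,"ay":0,"az":0,"grip":100},{"dx":0.026,"dy":0.038,"dz":0,"ax":0,"ay":0,"az":0,"grip":100}]'
python3 -m creep '[{"dx":0.026,"dy":0.038,"dz":0,"ax":0,"ay":0,"az":0,"grip":100},{"dx":0.025,"dy":0.036,"dz":0,"ax":0,"ay":0,"az":0,"grip":100},{"dx":0,"dy":0,"dz":0,"ax":0,"ay":0,"az":-0.15,"grip":100},{"dx":0,"dy":0,"dz":0,"ax":0,"ay":0,"az":-0.15,"grip":100},{"dx":0,"dy":0,"dz":0,"ax":0,"ay":0,"az":-0.15,"grip":100},{"dx":0,"dy":0,"dz":0,"ax":0,"ay":0,"az":-0.15,"grip":100},{"dx":0,"dy":0,"dz":0,"ax":0,"ay":0,"az":-0.014,"grip":100},{"dx":0,"dy":0,"dz":0,"ax":0,"ay":0,"az":0,"grip":100},{"dx":0,"dy":0,"dz":0,"ax":0,"ay":0,"az":0,"grip":100}]'
python3 - <<'E'
from h import *
plan([.4918,.381,.102],down(.24))
s=cam("side");ref=cv2.imread("pics/side0.png")[:,:,::-1];print(np.abs(s["img"][380:440,290:400].astype(int)-ref[380:440,290:400]).mean())
E
```

```text
clock: 54.3
eef_pos: [0.5085, 0.2905, 0.2183]
eef_rot: [[-0.932, 0.364, 0.001], [0.364, 0.932, 0.0], [-0.001, 0.001, -1.0]]
contact_force: [1.0, 0.8, -0.5]
width: 0.0855
clock: 55.2
eef_pos: [0.4883, 0.376, 0.2179]
eef_rot: [[-0.971, -0.238, 0.0], [-0.238, 0.971, 0.0], [-0.0, 0.0, -1.0]]
contact_force: [0.1, 0.6, 0.5]
width: 0.0852
turn [0.     0.     0.0005] shift in new axes [-0.0046  0.004   0.1159] in old axes [-0.0046  0.004   0.1159]
15.285959595959596
```

```bash
python3 -m creep '[{"dx":-0.0045,"dy":0.004,"dz":0.03,"ax":0,"ay":0,"az":0,"grip":100},{"dx":0,"dy":0,"dz":0.03,"ax":0,"ay":0,"az":0,"grip":100},{"dx":0,"dy":0,"dz":0.03,"ax":0,"ay":0,"az":0,"grip":100},{"dx":0,"dy":0,"dz":0.02,"ax":0,"ay":0,"az":0,"grip":100},{"dx":0,"dy":0,"dz":0.006,"ax":0,"ay":0,"az":0,"grip":100},{"dx":0,"dy":0,"dz":0,"ax":0,"ay":0,"az":0,"grip":100}]'
python3 -m creep '[{"dx":0,"dy":0,"dz":0,"ax":0,"ay":0,"az":0,"grip":0},{"dx":0,"dy":0,"dz":0,"ax":0,"ay":0,"az":0,"grip":0},{"dx":0,"dy":0,"dz":0,"ax":0,"ay":0,"az":0,"grip":0},{"dx":0,"dy":0,"dz":0,"ax":0,"ay":0,"az":0,"grip":0},{"dx":0,"dy":0,"dz":0,"ax":0,"ay":0,"az":0,"grip":0},{"dx":0,"dy":0,"dz":0,"ax":0,"ay":0,"az":0,"grip":0}]' 40
python3 -m creep '[{"dx":0,"dy":0,"dz":-0.015,"ax":0,"ay":0,"az":0,"grip":0},{"dx":0,"dy":0,"dz":-0.025,"ax":0,"ay":0,"az":0,"grip":0},{"dx":0,"dy":0,"dz":-0.03,"ax":0,"ay":0,"az":0,"grip":0},{"dx":0,"dy":0,"dz":-0.03,"ax":0,"ay":0,"az":0,"grip":0},{"dx":0,"dy":0,"dz":-0.02,"ax":0,"ay":0,"az":0,"grip":0},{"dx":0,"dy":0,"dz":0,"ax":0,"ay":0,"az":0,"grip":0},{"dx":0,"dy":0,"dz":0,"ax":0,"ay":0,"az":0,"grip":0}]'
python3 - <<'E'
from h import *
L=np.array([.5275,-.0125,.036])
n=np.array([-np.sin(.56),0,np.cos(.56)])   # 32 deg lean to -x
off=.096                                     # TCP above window
for psi in(0,.24):
    Rt=down(psi,-.56); print(Rt[:,2],L+n*(.1+off)); plan(L+n*(.1+off),Rt); plan(L+n*(.1+off),down(psi))
E
```

```text
clock: 55.85
eef_pos: [0.4911, 0.3807, 0.101]
eef_rot: [[-0.971, -0.241, -0.002], [-0.241, 0.971, -0.001], [0.002, -0.001, -1.0]]
contact_force: [-0.1, -0.7, 0.5]
width: 0.0854
clock: 56.45
eef_pos: [0.4926, 0.3817, 0.1036]
eef_rot: [[-0.97, -0.242, 0.002], [-0.242, 0.97, 0.002], [-0.003, 0.001, -1.0]]
contact_force: [0.5, -0.3, 5.7]
width: 0.0439
clock: 57.15
eef_pos: [0.4914, 0.3808, 0.2216]
eef_rot: [[-0.97, -0.242, -0.0], [-0.242, 0.97, -0.0], [0.0, -0.0, -1.0]]
contact_force: [-0.7, 0.0, -3.0]
width: 0.0435
[ 0.5311862   0.         -0.84725511] [ 0.42338751 -0.0125      0.202062  ]
turn [ 0.0682 -0.5574  0.2378] shift in new axes [ 0.068  -0.3933 -0.0195] in old axes [ 0.1611 -0.3652  0.0197]
turn [-2.000e-04 -2.000e-04  2.442e-01] shift in new axes [ 0.068  -0.3933  0.0196] in old axes [ 0.1611 -0.3652  0.0197]
[ 0.5311862   0.         -0.84725511] [ 0.42338751 -0.0125      0.202062  ]
turn [ 0.1341 -0.5439  0.0041] shift in new axes [ 0.1595 -0.3659 -0.0195] in old axes [ 0.1611 -0.3652  0.0197]
turn [-0.0001 -0.0002  0.0042] shift in new axes [ 0.1595 -0.3659  0.0196] in old axes [ 0.1611 -0.3652  0.0197]
```

```bash
python3 -m creep '[{"dx":0.008,"dy":-0.02,"dz":0,"ax":0,"ay":0,"az":0,"grip":0},{"dx":0.016,"dy":-0.044,"dz":0,"ax":0,"ay":0,"az":0,"grip":0},{"dx":0.016,"dy":-0.044,"dz":0,"ax":0,"ay":0,"az":0,"grip":0},{"dx":0.016,"dy":-0.044,"dz":0,"ax":0,"ay":0,"az":0,"grip":0},{"dx":0.016,"dy":-0.044,"dz":0,"ax":0,"ay":0,"az":0,"grip":0},{"dx":0.016,"dy":-0.044,"dz":0,"ax":0,"ay":0,"az":0,"grip":0},{"dx":0.016,"dy":-0.044,"dz":0,"ax":0,"ay":0,"az":0,"grip":0},{"dx":0.016,"dy":-0.044,"dz":0,"ax":0,"ay":0,"az":0,"grip":0},{"dx":0.01,"dy":-0.026,"dz":0,"ax":0,"ay":0,"az":0,"grip":0},{"dx":0.006,"dy":-0.018,"dz":0,"ax":0,"ay":0,"az":0,"grip":0},{"dx":0,"dy":0,"dz":0,"ax":0,"ay":0,"az":0,"grip":0}]'
python3 -m creep '[{"dx":0,"dy":0,"dz":0,"ax":0.018,"ay":-0.0735,"az":0,"grip":0},{"dx":0,"dy":0,"dz":0,"ax":0.018,"ay":-0.0735,"az":0,"grip":0},{"dx":0,"dy":0,"dz":0,"ax":0.018,"ay":-0.0735,"az":0,"grip":0},{"dx":0,"dy":0,"dz":0,"ax":0.018,"ay":-0.0735,"az":0,"grip":0},{"dx":0,"dy":0,"dz":0,"ax":0.018,"ay":-0.0735,"az":0,"grip":0},{"dx":0,"dy":0,"dz":0,"ax":0.018,"ay":-0.0735,"az":0,"grip":0},{"dx":0,"dy":0,"dz":0,"ax":0,"ay":0,"az":0,"grip":0},{"dx":0,"dy":0,"dz":0,"ax":0,"ay":0,"az":0,"grip":0}]'
cat >> h.py <<'E'
def aim(off=.096):
    p,R=tcp(); w=p+R[:,2]*off; L=np.array([.5275,-.0125,.036]); n=np.array([-np.sin(.611),0,np.cos(.611)])
    d=R.T@(L-w); print("label from window, tool axes",d.round(4),"angle",np.arccos(-R[:,2]@n).round(3),"window",w.round(3))
E
python3 - <<'E'
from h import *
aim();plan(np.array([.5275,-.0125,.036])+.181*np.array([-np.sin(.454),0,np.cos(.454)]),down(.24,-.454));print(robot.state()["q"])
E
```

```text
clock: 58.25
eef_pos: [0.4482, -0.0147, 0.2198]
eef_rot: [[-0.971, -0.238, -0.004], [-0.238, 0.971, -0.0], [0.004, 0.001, -1.0]]
contact_force: [0.3, -0.2, -1.9]
width: 0.0436
clock: 59.05
eef_pos: [0.4489, -0.0122, 0.2209]
eef_rot: [[-0.873, -0.218, 0.436], [-0.241, 0.97, 0.003], [-0.424, -0.103, -0.9]]
contact_force: [-0.0, -1.4, -1.8]
width: 0.0438
label from window, tool axes [0.0097 0.0016 0.1047] angle 0.16 window [ 0.491 -0.012  0.134]
turn [ 0.0032 -0.0023  0.0036] shift in new axes [0.0102 0.0022 0.0196] in old axes [0.0101 0.0022 0.0197]
[-0.29404564 -0.570614    2.33844086  0.15943994  0.94650053 -2.17431473]
```

```bash
python3 -m creep '[{"dx":0.005,"dy":0.001,"dz":0.003,"ax":0,"ay":0,"az":0,"grip":0},{"dx":0.005,"dy":0.001,"dz":0.003,"ax":0,"ay":0,"az":0,"grip":0},{"dx":0,"dy":0,"dz":0,"ax":0,"ay":0,"az":0,"grip":0},{"dx":0,"dy":0,"dz":0,"ax":0,"ay":0,"az":0,"grip":0},{"dx":0,"dy":0,"dz":0,"ax":0,"ay":0,"az":0,"grip":0},{"dx":0,"dy":0,"dz":0,"ax":0,"ay":0,"az":0,"grip":0},{"dx":0,"dy":0,"dz":0,"ax":0,"ay":0,"az":0,"grip":0},{"dx":0,"dy":0,"dz":0,"ax":0,"ay":0,"az":0,"grip":0},{"dx":0,"dy":0,"dz":0,"ax":0,"ay":0,"az":0,"grip":0},{"dx":0,"dy":0,"dz":0,"ax":0,"ay":0,"az":0,"grip":0},{"dx":0,"dy":0,"dz":0,"ax":0,"ay":0,"az":0,"grip":0},{"dx":0,"dy":0,"dz":0,"ax":0,"ay":0,"az":0,"grip":0}]'
python3 - <<'E'
from h import *
aim();s=cam("side");cv2.imwrite("pics/l1.png",zoom(s,230,120,200,150,4,20))
p,R=tcp();print(proj(s,[p+R[:,2]*.096]))
E
```

```text
clock: 60.25
eef_pos: [0.4431, -0.0133, 0.2121]
eef_rot: [[-0.872, -0.218, 0.439], [-0.241, 0.97, 0.002], [-0.426, -0.104, -0.899]]
contact_force: [0.9, 0.8, -1.5]
width: 0.0435
label from window, tool axes [0.0013 0.0008 0.0992] angle 0.157 window [ 0.485 -0.013  0.126]
[[344.73640904 223.10349349]]
```

View pics/l1.png

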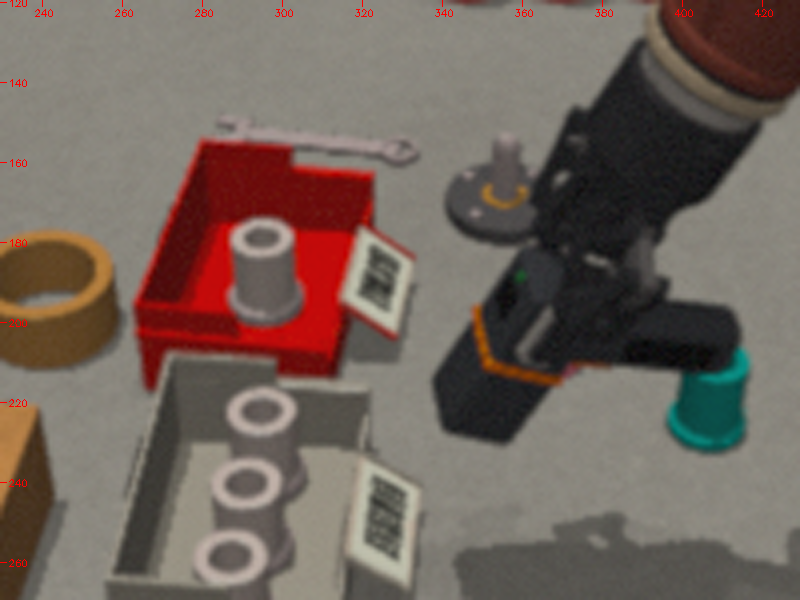

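The nose is at crop (475,415), pointing at the label (385,520) as computed, with the label 1 mm off the axis at 99 mm and 9° off square. I'll hold a little more, then tilt back.

```bash
python3 -m creep '[{"dx":0,"dy":0,"dz":0,"ax":0,"ay":0,"az":0,"grip":0},{"dx":0,"dy":0,"dz":0,"ax":0,"ay":0,"az":0,"grip":0},{"dx":0,"dy":0,"dz":0,"ax":0,"ay":0,"az":0,"grip":0},{"dx":0,"dy":0,"dz":0,"ax":0,"ay":0,"az":0,"grip":0},{"dx":0,"dy":0,"dz":0,"ax":-0.018,"ay":0.0735,"az":0,"grip":0},{"dx":0,"dy":0,"dz":0,"ax":-0.018,"ay":0.0735,"az":0,"grip":0},{"dx":0,"dy":0,"dz":0,"ax":-0.018,"ay":0.0735,"az":0,"grip":0},{"dx":0,"dy":0,"dz":0,"ax":-0.018,"ay":0.0735,"az":0,"grip":0},{"dx":0,"dy":0,"dz":0,"ax":-0.018,"ay":0.0735,"az":0,"grip":0},{"dx":0,"dy":0,"dz":0,"ax":-0.018,"ay":0.0735,"az":0,"grip":0},{"dx":0,"dy":0,"dz":0,"ax":0,"ay":0,"az":0,"grip":0},{"dx":0,"dy":0,"dz":0,"ax":0,"ay":0,"az":0,"grip":0}]'
python3 - <<'E'
from h import *
plan([.492,.3813,.21],down(.243))
E
```

```text
clock: 61.5
eef_pos: [0.4433, -0.0132, 0.2116]
eef_rot: [[-0.97, -0.242, 0.001], [-0.242, 0.97, 0.0], [-0.001, 0.0, -1.0]]
contact_force: [0.5, 0.3, -2.8]
width: 0.0435
turn [0.0001 0.001  0.0015] shift in new axes [-0.1422  0.3712  0.0016] in old axes [-0.1427  0.371   0.0018]
```

```bash
python3 -m creep '[{"dx":-0.008,"dy":0.02,"dz":0,"ax":0,"ay":0,"az":0,"grip":0},{"dx":-0.016,"dy":0.043,"dz":0,"ax":0,"ay":0,"az":0,"grip":0},{"dx":-0.016,"dy":0.043,"dz":0,"ax":0,"ay":0,"az":0,"grip":0},{"dx":-0.016,"dy":0.043,"dz":0,"ax":0,"ay":0,"az":0,"grip":0},{"dx":-0.017,"dy":0.043,"dz":0,"ax":0,"ay":0,"az":0,"grip":0},{"dx":-0.017,"dy":0.043,"dz":0,"ax":0,"ay":0,"az":0,"grip":0},{"dx":-0.017,"dy":0.043,"dz":0,"ax":0,"ay":0,"az":0,"grip":0},{"dx":-0.017,"dy":0.043,"dz":0,"ax":0,"ay":0,"az":0,"grip":0},{"dx":-0.011,"dy":0.03,"dz":0,"ax":0,"ay":0,"az":0,"grip":0},{"dx":-0.007,"dy":0.02,"dz":0,"ax":0,"ay":0,"az":0,"grip":0},{"dx":0,"dy":0,"dz":0,"ax":0,"ay":0,"az":0,"grip":0},{"dx":0,"dy":0,"dz":0,"ax":0,"ay":0,"az":0,"grip":0}]'
python3 -m creep '[{"dx":0,"dy":0,"dz":0.015,"ax":0,"ay":0,"az":0,"grip":0},{"dx":0,"dy":0,"dz":0.01,"ax":0,"ay":0,"az":0,"grip":0},{"dx":0,"dy":0,"dz":0,"ax":0,"ay":0,"az":0,"grip":0},{"dx":0,"dy":0,"dz":0,"ax":0,"ay":0,"az":0,"grip":0}]'
python3 - <<'E'
from h import *
plan([.492,.3813,.104],down(.243))
E
```

```text
clock: 62.7
eef_pos: [0.4907, 0.3808, 0.212]
eef_rot: [[-0.97, -0.243, 0.0], [-0.243, 0.97, 0.0], [-0.0, -0.0, -1.0]]
contact_force: [0.8, -0.4, -2.8]
width: 0.0436
clock: 63.1
eef_pos: [0.4909, 0.3801, 0.1861]
eef_rot: [[-0.971, -0.241, -0.001], [-0.241, 0.971, -0.001], [0.002, -0.001, -1.0]]
contact_force: [0.3, 0.7, -2.6]
width: 0.0438
turn [-0.0005 -0.0017  0.0003] shift in new axes [-0.0013  0.0009  0.0821] in old axes [-0.0015  0.0009  0.0821]
```

```bash
python3 -m creep '[{"dx":-0.001,"dy":0.001,"dz":0.012,"ax":0,"ay":0,"az":0,"grip":0},{"dx":0,"dy":0,"dz":0.012,"ax":0,"ay":0,"az":0,"grip":0},{"dx":0,"dy":0,"dz":0.012,"ax":0,"ay":0,"az":0,"grip":0},{"dx":0,"dy":0,"dz":0.01,"ax":0,"ay":0,"az":0,"grip":0},{"dx":0,"dy":0,"dz":0,"ax":0,"ay":0,"az":0,"grip":0}]'
python3 -m creep '[{"dx":0,"dy":0,"dz":0.012,"ax":0,"ay":0,"az":0,"grip":0},{"dx":0,"dy":0,"dz":0.012,"ax":0,"ay":0,"az":0,"grip":0},{"dx":0,"dy":0,"dz":0.006,"ax":0,"ay":0,"az":0,"grip":0},{"dx":0,"dy":0,"dz":0.003,"ax":0,"ay":0,"az":0,"grip":0},{"dx":0,"dy":0,"dz":0,"ax":0,"ay":0,"az":0,"grip":0},{"dx":0,"dy":0,"dz":0,"ax":0,"ay":0,"az":0,"grip":0}]'
```

```text
clock: 63.6
eef_pos: [0.4905, 0.3814, 0.1382]
eef_rot: [[-0.97, -0.242, -0.004], [-0.242, 0.97, -0.002], [0.004, -0.001, -1.0]]
contact_force: [-0.5, 0.7, -2.6]
width: 0.0436
clock: 64.2
eef_pos: [0.4922, 0.3824, 0.1084]
eef_rot: [[-0.97, -0.242, 0.001], [-0.242, 0.97, 0.0], [-0.001, 0.0, -1.0]]
contact_force: [0.2, 0.1, -2.3]
width: 0.0434
```

Down without resistance, with about 4 mm left. I'll lower to the floor, release, back off and look.

```bash
python3 -m creep '[{"dx":0,"dy":0,"dz":0.003,"ax":0,"ay":0,"az":0,"grip":0},{"dx":0,"dy":0,"dz":0,"ax":0,"ay":0,"az":0,"grip":0},{"dx":0,"dy":0,"dz":0,"ax":0,"ay":0,"az":0,"grip":100},{"dx":0,"dy":0,"dz":0,"ax":0,"ay":0,"az":0,"grip":100},{"dx":0,"dy":0,"dz":0,"ax":0,"ay":0,"az":0,"grip":100},{"dx":0,"dy":0,"dz":0,"ax":0,"ay":0,"az":0,"grip":100},{"dx":0,"dy":0,"dz":-0.03,"ax":0,"ay":0,"az":0,"grip":100},{"dx":0,"dy":0,"dz":-0.05,"ax":0,"ay":0,"az":0,"grip":100},{"dx":0,"dy":0,"dz":-0.05,"ax":0,"ay":0,"az":0,"grip":100},{"dx":0,"dy":0,"dz":-0.04,"ax":0,"ay":0,"az":0,"grip":100}]' 40
python3 -m creep '[{"dx":0.01,"dy":0.045,"dz":0,"ax":0,"ay":0,"az":0,"grip":100},{"dx":0.02,"dy":0.045,"dz":0,"ax":0,"ay":0,"az":0,"grip":100},{"dx":0.02,"dy":0.045,"dz":0,"ax":0,"ay":0,"az":0,"grip":100},{"dx":0.02,"dy":0.045,"dz":0,"ax":0,"ay":0,"az":0,"grip":100},{"dx":0.02,"dy":0.045,"dz":0,"ax":0,"ay":0,"az":0,"grip":100},{"dx":0,"dy":0,"dz":0,"ax":0,"ay":0,"az":0,"grip":100},{"dx":0,"dy":0,"dz":0,"ax":0,"ay":0,"az":0,"grip":100},{"dx":0,"dy":0,"dz":0,"ax":0,"ay":0,"az":0,"grip":100}]'
python3 - <<'E'
from h import *
for n,(x,y,w,h) in(("top",(135,225,50,70)),("side",(295,365,105,80))):
    c=cam(n);ref=cv2.imread(f"pics/{n}0.png")[:,:,::-1];p=c["img"]
    T=ref[y+8:y+h-8,x+8:x+w-8].copy();r=cv2.matchTemplate(p[y:y+h,x:x+w].copy(),T,cv2.TM_CCOEFF_NORMED);_,v,_,l=cv2.minMaxLoc(r);print(n,l[0]-8,l[1]-8,v)
    cv2.imwrite(f"pics/end_{n}.png",p[:,:,::-1])
cv2.imwrite("pics/end.png",cv2.imread("pics/end_side.png"))
E
```

```text
clock: 65.2
eef_pos: [0.4924, 0.3825, 0.2786]
eef_rot: [[-0.97, -0.242, 0.003], [-0.242, 0.97, 0.001], [-0.003, 0.001, -1.0]]
contact_force: [1.2, 0.1, -1.2]
width: 0.0855
clock: 66.0
eef_pos: [0.3508, 0.5782, 0.2749]
eef_rot: [[-0.97, -0.241, 0.0], [-0.241, 0.97, -0.001], [-0.0, -0.001, -1.0]]
contact_force: [0.3, -1.2, -1.4]
width: 0.0852
top 0 0 0.9830356240272522
side 0 1 0.9914325475692749
```

View pics/end.png

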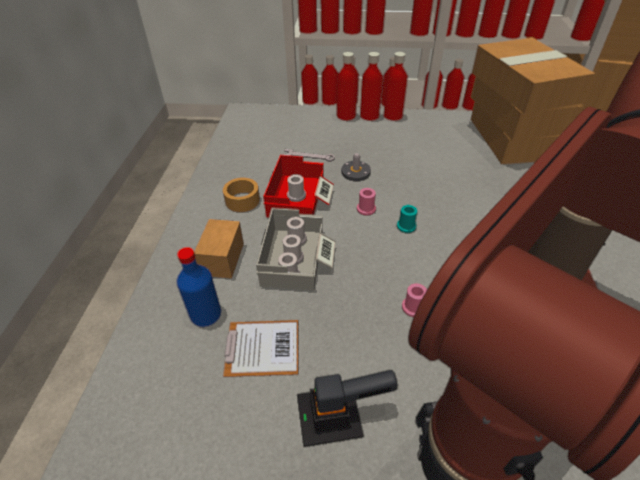

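The scanner is back in the holster at (330,405), three sleeves are in the grey bin and one is in the red, and the bystanders haven't moved. Handing in.

```bash
python3 -c "
from station import robot
print(robot.close_job())"
```

```text
the job is handed in; nothing more can be done
None
```

The job is finished and handed in at about 66 s of the 210 s allowed; the hand-in gives no verdict.

- **Scans:** I held the scanner still for over a second at each label. It was about 9–10 cm from the delivery note and vertical. For the grey bin's label I worked it out at 99 mm, about 1 mm off the line of sight and 9° off square. The scanner gives no read confirmation, so these are computed aims, not confirmed reads.
- **Sorting:** Four sleeves were present. Three slid down to the gauge's base without resistance and stand in the grey bin. The fourth stopped about 30 mm above the base and is in the red bin. The highest upward force I read during a try was about 6 N.
- **Knocked sleeve:** The sleeve nearest the holster was knocked about 5 cm aside during the run. I found it again in the pictures and sorted it like the others.
- **Last checks:** The scanner is back in the holster within 1 pixel of its starting picture in both views. The final side picture shows all four sleeves upright in their bins, the bottle, tape roll, wrench and carton where they were, and the gripper clear. I saw no failed or conflicting check; some automatic sleeve-position checks gave no answer while the arm blocked the view.

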